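# Load a batch of power units into the test fixture

### The job

Open the test fixture's clear cover and load every power unit from the mat into it for test: heat sink up and terminal end towards the front, in one tight row along the rear fence starting in the left rear corner, pushing each unit fully home against the rear fence and against the corner fence or the unit before it, before you set down the next. Then lower the cover gently until it rests on its front posts, with the units still tight in their row, and leave the meter, screwdriver and solder reel where they are.

Things in the scene. Friction and masses are not known exactly. Their poses are not given: they have to be found in the camera images.
- corner (a point): Reference corner of the test fixture: the point on its metal deck, 40 mm above the table, where the inner faces of its two steel fences meet (rear fence on the far side, left fence at the left end). Axes: x to the rear fence, y to the left fence, z up. The clear deck runs 130 mm to -x and 310 mm to -y from here. Fences: 16 mm high above the deck, 8 mm thick.
- fixture: The fixture itself, a grey box 170 (x) x 340 (y) mm fixed to the bench; origin under its middle on the table, axes as the corner's (yaw within 0.12 rad of the robot's). The corner is at x +45, y +145 mm from it. Two 12 mm posts at its front corners (x -66, y +/-160 mm), tops 64 mm above the deck, are the rests of the cover.
- cover (a joint): Angle (rad) of the fixture's hinged clear cover: 0 shut on its front posts, 1.85 fully open, leaning back on its stop behind the fence. Stiff friction hinge: it stays where it is left and takes about 1 to 6 N at the bar to move either way. It starts shut or slightly ajar.
- cover_bar (a point): Middle of the cover's round black pull bar, 12 mm thick, parallel to the hinge (the point's y), free over 130 mm of length, 38 mm ahead of the cover's front edge and 188 mm from the hinge axis; shut, level with it, 108 mm above the table. Can be pinched from above, gripper kept pointing down all the way: the round bar turns between the fingers.
- cover_hinge (a point): Middle of the cover's hinge axis (along the fixture's y), 108 mm above the table, 30 mm behind the rear fence's face. The cover is a flat plate, 150 mm from hinge to front edge, 330 mm wide; shut, its underside is 64 mm above the deck, with thin contact pins hanging from it.
- unit1_mid (a point): Centre, half-way up (27 mm), of a potted power unit, 0.3 kg: black case 76 (x) x 54 (y) x 24 mm, with a finned aluminium heat sink 46 (x) x 24 (y) x 30 mm centred on top, gripped across its 24 mm. z is up, -x the terminal end. All units are alike; three to five are present (None if absent), on a 2 mm mat to the right, terminals towards the robot within 0.6 rad.
- unit1_term (a point): Middle of that unit's grey terminal strip, 11 x 44 x 8 mm on top of the case, 31.5 mm to -x of the unit's centre and 28 mm above its underside.
- unit2_mid (a point): Centre, half-way up (27 mm), of a potted power unit, 0.3 kg: black case 76 (x) x 54 (y) x 24 mm, with a finned aluminium heat sink 46 (x) x 24 (y) x 30 mm centred on top, gripped across its 24 mm. z is up, -x the terminal end. All units are alike; three to five are present (None if absent), on a 2 mm mat to the right, terminals towards the robot within 0.6 rad.
- unit2_term (a point): Middle of that unit's grey terminal strip, 11 x 44 x 8 mm on top of the case, 31.5 mm to -x of the unit's centre and 28 mm above its underside.
- unit3_mid (a point): Centre, half-way up (27 mm), of a potted power unit, 0.3 kg: black case 76 (x) x 54 (y) x 24 mm, with a finned aluminium heat sink 46 (x) x 24 (y) x 30 mm centred on top, gripped across its 24 mm. z is up, -x the terminal end. All units are alike; three to five are present (None if absent), on a 2 mm mat to the right, terminals towards the robot within 0.6 rad.
- unit3_term (a point): Middle of that unit's grey terminal strip, 11 x 44 x 8 mm on top of the case, 31.5 mm to -x of the unit's centre and 28 mm above its underside.
- unit4_mid (a point): Centre, half-way up (27 mm), of a potted power unit, 0.3 kg: black case 76 (x) x 54 (y) x 24 mm, with a finned aluminium heat sink 46 (x) x 24 (y) x 30 mm centred on top, gripped across its 24 mm. z is up, -x the terminal end. All units are alike; three to five are present (None if absent), on a 2 mm mat to the right, terminals towards the robot within 0.6 rad.
- unit4_term (a point): Middle of that unit's grey terminal strip, 11 x 44 x 8 mm on top of the case, 31.5 mm to -x of the unit's centre and 28 mm above its underside.
- unit5_mid (a point): Centre, half-way up (27 mm), of a potted power unit, 0.3 kg: black case 76 (x) x 54 (y) x 24 mm, with a finned aluminium heat sink 46 (x) x 24 (y) x 30 mm centred on top, gripped across its 24 mm. z is up, -x the terminal end. All units are alike; three to five are present (None if absent), on a 2 mm mat to the right, terminals towards the robot within 0.6 rad.
- unit5_term (a point): Middle of that unit's grey terminal strip, 11 x 44 x 8 mm on top of the case, 31.5 mm to -x of the unit's centre and 28 mm above its underside.
- multimeter: Hand-held multimeter lying on the bench, 90 x 165 x 36 mm, origin under its middle. Not part of the job.
- screwdriver: Screwdriver lying on the bench. Not part of the job.
- solder_reel: Solder reel standing on the bench, 62 mm across, 46 mm high, origin under its middle. Not part of the job.

How it is judged:
By the outcome, as a careful person would: the job done as asked, in the order asked, and still so for the second after the job is handed in, with the robot touching nothing.
Of unit1, unit2, unit3, unit4, unit5 only 3 to 5 are there at a start; the rules pass over those that are not, and their reading is None.
At some moment in a run one of unit1, unit2, unit3, unit4, unit5 may be knocked a few centimetres aside while the robot is not near it.
It also fails if it takes over 210 s, if anything falls off the work surface, if the arm or the gripper's body presses on something with over 40 N, if the wrist force passes 120 N, or if a joint passes its speed limit or range.

### The arm

A 6-joint arm with a two-finger parallel gripper is mounted at the origin on the work surface. World frame = base frame: x ahead of the robot, y to its left, z up, the work surface at z = 0. Lengths are in m, angles in degrees, forces in N, time in s.
With the tool pointing down it reaches from about 0.25 to 0.725 m from the base axis. Payload 9.7 kg.
Tool frame: the origin (TCP) lies on the centre line of the jaws, within the pads' length; the fingertips stand 22 mm ahead of it and the grasp point (between the pads) lies 3 mm ahead of it; z points along the fingers, y is the direction in which the jaws open and shut (so a half turn about z gives the same grasp; the last joint's range is limited). The gripper opens to 85 mm and grips with 20 to 120 N. Pads are 22 mm wide; open, the fingers measure 114 mm over their backs; the gripper's body (76 mm by 85 mm) begins 54 mm behind the grasp point. The pads swing forward as they close: fully open they stand 13 mm farther back than shut.
Start: joints at [-71.104, 4.979, 10.078, 95.1, 0, 90], TCP at [0.178, -0.52, 0.253] pointing down, gripper open.
Joint ranges: [-179.16, 179.16], [-48.56, 103.87], [-65.8, 70.77], [-126.05, 130.52], [-82.76, 87.17], [-180, 180]. Speed limits (degrees/s): [127.2, 127.2, 147.25, 180, 180, 180].

### API

Orientations are given as [roll, pitch, yaw] about the fixed x, y, z axes, in that order (R = Rz(yaw) Ry(pitch) Rx(roll)).
In Python, from workcell import get_obs, camera, camera_params, job_done gives the robot as it stands.
- The arm moves only by the tool servo_tool, never from a script. Its argument "steps" is a list of rows, each an object of numbers: "x", "y", "z": the shift along the world's x, y, z in mm; "yaw": the turn about the world's z in degrees. A call has 1 to 12 rows; each row is the pose to reach, as a shift and turn from the pose measured when the call began; what a row does not reach only later rows make up. A row lasts 1/8 s, in which the tool goes at most 62.5 mm and 10.7 degrees, less where a joint would pass 70% of its speed; a pose out of reach is approached as far as the arm can. A call with a gripper value outside its range is refused whole. "grip" is the finger opening in mm, from 0 to 85.4, set as the call begins (left out, the last holds). The fingers move at their own pace and stop on an object; "grip_force" is the grip in N (left out, the last holds). Time passes only in rows, so rows that repeat a pose let the fingers close. It gives the time, the measured TCP pose, the force and the opening at its end, in the units of the state.
- get_obs(): the state, without advancing time (a new reading comes with each control period).
- camera(name): name is "scene" or "side" or "wrist"; returns (picture, depth): 420x560x3 uint8, red, green, blue; 420x560 float32, m along the optical axis (not along the pixel's ray), 0 where there is no reading.
- camera_params(name): a dict with "intrinsics" (3x3 intrinsics, pixels), "rvec" (rotation vector, rad) and "tvec" (3), from world to camera coordinates, as OpenCV has them; the wrist camera has in their place "hand_eye" (4x4, takes a point from camera to tool coordinates, whose origin is the TCP and whose axes are the flange's). Camera axes: x right, y down, z forward; pixel columns grow to the right and rows downward; lengths in m; the calibration is good to about 2 mm. The wrist camera is an equidistant fisheye: a pixel r from the principal point sees the ray r / f radians off the axis. A picture is of the moment at which its call begins: read the wrist's pose just before it. camera_params takes no time and is no camera call.
- job_done(): hands the job in, once; it reports no verdict.
The state is a dict: "time": time; "q": joint angles; "qd": joint speeds; "joint_efforts": joint torques, N m; "ee_pos": TCP position; "tcp_rot": TCP orientation; "wrist_force": force on the tool from outside, world axes, zero at the start; "torque": the same for the moment, N m; "opening": finger opening in m.
Only numpy, scipy, OpenCV 4.12 (cv2) and the standard library are available. Lean on these libraries where they do the work, as an engineer would, in place of code of your own. Each camera call takes 0.05 s, during which the arm holds its last target.

## Working session

There is one attempt and no reset: what is moved stays moved. The work goes in short steps, Python scripts to look and compute and a tool call to move; the robot and the scene stay as the last step left them, time stands still between calls to the robot, and variables do not carry over. Pictures are saved under pics/ and viewed, and the job is handed in when it is done.

Besides the shell and the picture viewer there is one more tool, called after "Call:" by a JSON object that holds its "op" and its "data". servo_tool: Moves the arm, as the interface text tells. Its arguments: {"type":"object","properties":{"steps":{"type":"array"},"grip":{"type":"number"},"grip_force":{"type":"number"}},"required":["steps"]}

```bash
mkdir -p pics; ls
python3 - <<'E'
from workcell import *
import cv2
o=get_obs();print(o)
for n in ["scene","side","wrist"]:
    im,d=camera(n);cv2.imwrite(f"pics/{n}0.png",im[:,:,::-1])
    print(n,camera_params(n),d.min(),d.max())
E
```

```text
pics
{'time': 0.0, 'q': array([-7.11063147e+01,  5.01233836e+00,  1.00323828e+01,  9.50999675e+01,
       -4.86032798e-04,  9.00016533e+01]), 'qd': array([ 0.09358371,  0.04910056, -0.13946999,  0.05587373, -0.01045578,
        0.018032  ]), 'joint_efforts': array([ 1.40162065e-04, -5.20394683e+01,  4.64800787e+01,  1.64504122e-02,
        2.79044990e-06,  9.65467599e-07]), 'ee_pos': array([ 0.1780262 , -0.52016592,  0.25255262]), 'tcp_rot': array([-1.79920077e+02,  4.88338572e-04,  1.88920326e+01]), 'wrist_force': array([-0.13135621,  0.36397063,  0.54359589]), 'torque': array([-0.04688387,  0.06308367,  0.01244707]), 'opening': 0.08541430551837731}
scene {'intrinsics': array([[440.18370653,   0.        , 274.01176077],
       [  0.        , 440.18370653, 217.76008565],
       [  0.        ,   0.        ,   1.        ]]), 'rvec': array([ 1.20592565,  2.41988705, -0.863787  ]), 'tvec': array([ 0.35625454, -0.30022061,  1.48742421])} 0.0 3.554588
side {'intrinsics': array([[545.00858634,   0.        , 286.70721671],
       [  0.        , 545.00858634, 213.42478308],
       [  0.        ,   0.        ,   1.        ]]), 'rvec': array([ 0.85243098, -2.32812124,  1.26332409]), 'tvec': array([0.41714148, 0.26791829, 0.93343875])} 0.0 3.3454385
wrist {'intrinsics': array([[325.1922621 ,   0.        , 276.14743499],
       [  0.        , 325.1922621 , 210.17818072],
       [  0.        ,   0.        ,   1.        ]]), 'hand_eye': array([[ 4.35605888e-04, -9.64484218e-01, -2.64140121e-01,
         6.65908431e-02],
       [ 9.99999563e-01,  2.01763447e-04,  9.12424956e-04,
        -1.43154845e-03],
       [-8.26725649e-04, -2.64140403e-01,  9.64483885e-01,
        -1.20064397e-01],
       [ 0.00000000e+00,  0.00000000e+00,  0.00000000e+00,
         1.00000000e+00]])} 0.0 0.7969363
```

View pics/scene0.png

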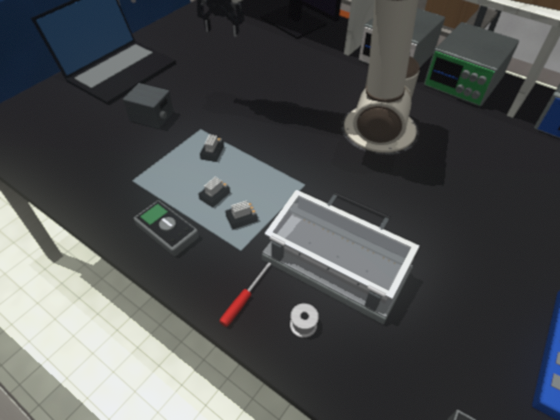

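View pics/side0.png

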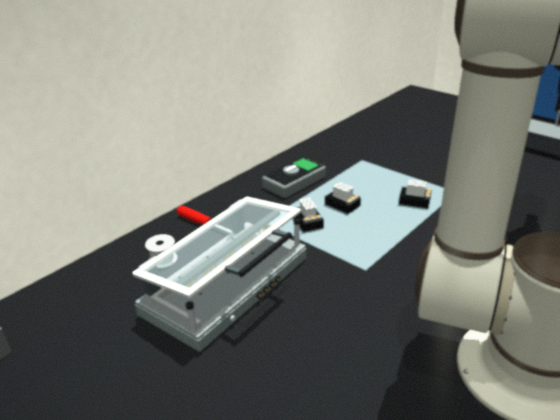

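View pics/wrist0.png

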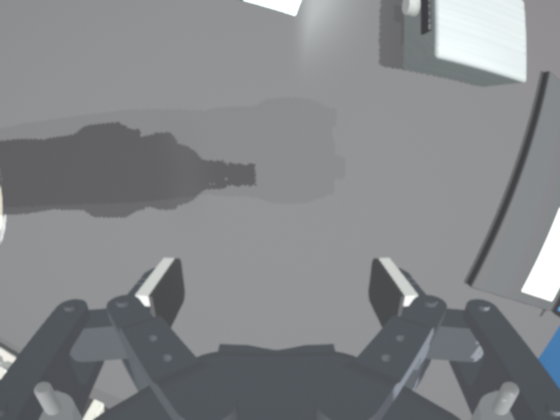

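```bash
cat > h.py <<'E'
from workcell import *
import numpy as np, cv2
from scipy.spatial.transform import Rotation as Ro
def P(n):
    p=camera_params(n);K=p['intrinsics']
    if n!='wrist':
        R=Ro.from_rotvec(p['rvec']).as_matrix();t=p['tvec'];return K,R,t
    return K,p['hand_eye']
def tool(o=None):
    o=o or get_obs();T=np.eye(4);T[:3,:3]=Ro.from_euler('xyz',o['tcp_rot'],degrees=True).as_matrix();T[:3,3]=o['ee_pos'];return T
def ray(n,uv,T=None):
    uv=np.atleast_2d(np.asarray(uv,float))
    if n!='wrist':
        K,R,t=P(n);d=np.c_[(uv-[K[0,2],K[1,2]])/K[0,0],np.ones(len(uv))];return -R.T@t,d@R
    K,H=P(n);r=(uv-[K[0,2],K[1,2]])/K[0,0];th=np.linalg.norm(r,axis=1)+1e-12
    d=np.c_[r/th[:,None]*np.sin(th)[:,None],np.cos(th)];M=T@H
    return M[:3,3],d@M[:3,:3].T
def onz(n,uv,z,T=None):
    c,d=ray(n,uv,T);return c+d*((z-c[2])/d[:,2])[:,None]
def proj(n,X,T=None):
    X=np.atleast_2d(X)
    if n!='wrist':
        K,R,t=P(n);c=X@R.T+t;return c[:,:2]/c[:,2:]*K[0,0]+[K[0,2],K[1,2]]
    K,H=P(n);M=np.linalg.inv(T@H);c=X@M[:3,:3].T+M[:3,3]
    th=np.arctan2(np.linalg.norm(c[:,:2],axis=1),c[:,2]);return c[:,:2]/np.linalg.norm(c[:,:2],axis=1)[:,None]*th[:,None]*K[0,0]+[K[0,2],K[1,2]]
def cloud(n,d,T=None):
    v,u=np.mgrid[:420,:560];uv=np.c_[u.ravel(),v.ravel()]
    c,D=ray(n,uv,T)
    if n=='wrist':
        K,H=P(n);M=T@H;zc=D@M[:3,2];D=D/zc[:,None]
    X=c+D*d.reshape(-1,1);X[d.ravel()==0]=np.nan
    return X.reshape(420,560,3)
def shot(n,name,zoom=None,k=1):
    o=get_obs();im,d=camera(n)
    s=im[:,:,::-1]
    if zoom: x0,y0,x1,y1=zoom;s=cv2.resize(s[y0:y1,x0:x1],None,fx=k,fy=k,interpolation=cv2.INTER_CUBIC)
    cv2.imwrite(f'pics/{name}.png',s);return im,d,tool(o)
def save(n,name):
    im,d,T=shot(n,name);np.savez(f'{name}.npz',im=im,d=d,T=T);return im,d,T
E
python3 - <<'E'
from h import *
im,d,T=save('scene','s1');X=cloud('scene',d)
cv2.imwrite('pics/s1z.png',cv2.resize(im[120:350,120:440,::-1],None,fx=2.4,fy=2.4,interpolation=cv2.INTER_CUBIC))
im2,d2,_=save('side','d1');X2=cloud('side',d2)
cv2.imwrite('pics/d1z.png',cv2.resize(im2[140:360,120:450,::-1],None,fx=2.4,fy=2.4,interpolation=cv2.INTER_CUBIC))
for uv in [(212,147),(214,188),(241,212),(345,210),(330,270),(283,195),(345,260),(390,275),(304,318),(340,200),(415,250),(372,293)]:print('scene',uv,X[uv[1],uv[0]].round(3))
for uv in [(310,215),(343,197),(416,193),(250,262),(145,272),(250,202),(298,210),(188,284),(190,303),(296,235)]:print('side',uv,X2[uv[1],uv[0]].round(3))
E
```

```text
scene (212, 147) [ 0.446 -0.349  0.048]
scene (214, 188) [ 0.575 -0.225  0.052]
scene (241, 212) [ 0.592 -0.112  0.045]
scene (345, 210) [0.381 0.095 0.002]
scene (330, 270) [nan nan nan]
scene (283, 195) [ 0.443 -0.079  0.005]
scene (345, 260) [0.603 0.212 0.117]
scene (390, 275) [0.578 0.313 0.117]
scene (304, 318) [0.75  0.203 0.049]
scene (340, 200) [0.356 0.063 0.001]
scene (415, 250) [0.493 0.33  0.132]
scene (372, 293) [0.634 0.302 0.103]
side (310, 215) [ 0.57  -0.105  0.033]
side (343, 197) [ 0.557 -0.222  0.034]
side (416, 193) [ 0.426 -0.354  0.033]
side (250, 262) [0.45  0.213 0.141]
side (145, 272) [0.606 0.333 0.114]
side (250, 202) [0.63  0.031 0.112]
side (298, 210) [0.507 0.011 0.129]
side (188, 284) [0.504 0.314 0.126]
side (190, 303) [0.486 0.329 0.103]
side (296, 235) [0.508 0.019 0.07 ]
```

View pics/s1z.png

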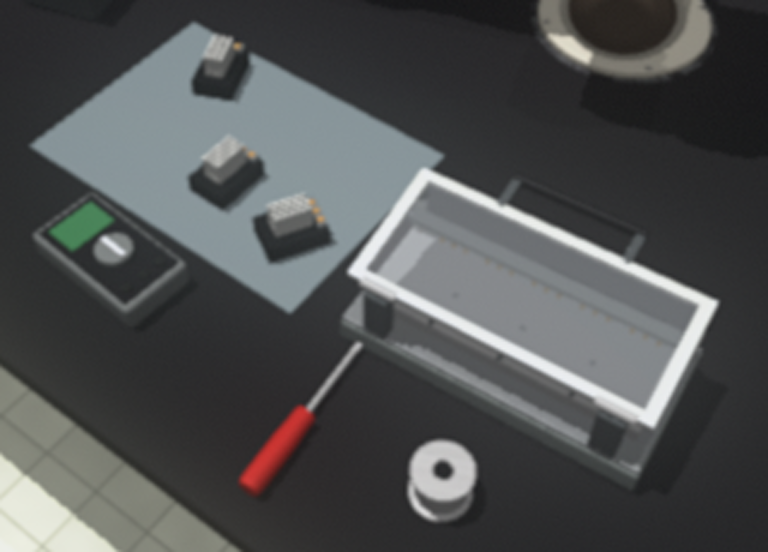

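View pics/d1z.png

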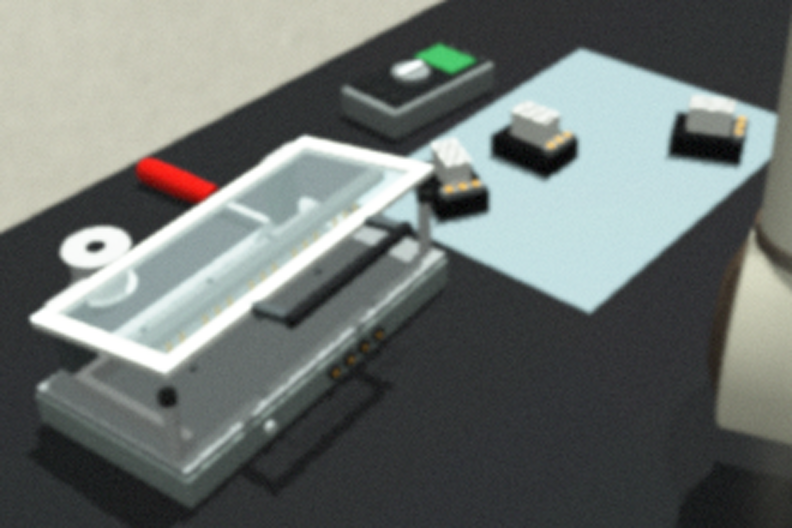

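Run:
```python
from h import *
A=[]
for n,f in [('scene','s1'),('side','d1')]:
    z=np.load(f+'.npz');X=cloud(n,z['d']);Q=X.reshape(-1,3)
    m=(Q[:,0]>.35)&(Q[:,0]<.75)&(Q[:,1]>-.06)&(Q[:,1]<.45)&(Q[:,2]>.008)&(Q[:,2]<.045)
    q=Q[m];print(n,len(q),np.percentile(q,[0.5,99.5],axis=0).round(3))
    im=z['im'].copy();im[m.reshape(420,560)]=[255,0,0];cv2.imwrite(f'pics/m_{n}.png',im[100:380,100:460,::-1])
    # remove isolated (reel, screwdriver): keep largest comp
    k,l,st,_=cv2.connectedComponentsWithStats(m.reshape(420,560).astype(np.uint8));i=1+st[1:,4].argmax()
    A.append(X[l==i]);print(cv2.minAreaRect(A[-1][:,:2].astype(np.float32)))
a=np.vstack(A)[:,:2].astype(np.float32);print(cv2.minAreaRect(a))
z=np.load('d1.npz');X=cloud('side',z['d'])
# bar: dark
for u in (230,250,270,285):print([ (v,X[v,u].round(3).tolist(),z['im'][v,u].tolist()) for v in range(236,275,3)][:13])
```

```text
scene 2586 [[0.478 0.011 0.008]
 [0.745 0.348 0.045]]
((0.6069478988647461, 0.18934787809848785), (0.16339804232120514, 0.37407320737838745), 21.123279571533203)
side 6720 [[0.466 0.01  0.009]
 [0.74  0.353 0.045]]
((0.5578861832618713, 0.17849518358707428), (0.17194491624832153, 0.34496140480041504), 3.0956039428710938)
((0.6053662896156311, 0.18049496412277222), (0.26426246762275696, 0.34516680240631104), 4.84979772567749)
[(236, [0.559, 0.16, 0.121], [184, 204, 202]), (239, [0.552, 0.167, 0.121], [194, 212, 210]), (242, [0.541, 0.177, 0.124], [181, 202, 198]), (245, [0.534, 0.184, 0.123], [174, 192, 190]), (248, [0.525, 0.193, 0.126], [163, 181, 179]), (251, [0.517, 0.2, 0.126], [161, 182, 177]), (254, [0.509, 0.208, 0.128], [184, 193, 174]), (257, [0.501, 0.215, 0.129], [246, 247, 240]), (260, [0.491, 0.224, 0.132], [255, 255, 255]), (263, [0.487, 0.228, 0.129], [227, 232, 224]), (266, [0.477, 0.238, 0.133], [121, 132, 130]), (269, [0.471, 0.244, 0.133], [83, 96, 93]), (272, [0.471, 0.245, 0.127], [62, 69, 67])]
[(236, [0.522, 0.141, 0.127], [165, 178, 171]), (239, [0.515, 0.148,
[... 1017 characters left out ...]
, 111, 109]), (269, [0.497, 0.115, 0.041], [119, 126, 125]), (272, [0.491, 0.122, 0.04], [145, 152, 150])]
[(236, [0.458, 0.109, 0.138], [41, 46, 46]), (239, [0.453, 0.114, 0.135], [29, 33, 33]), (242, [0.538, 0.022, 0.039], [139, 149, 145]), (245, [0.529, 0.031, 0.04], [192, 202, 198]), (248, [0.524, 0.037, 0.038], [114, 121, 119]), (251, [0.518, 0.045, 0.037], [102, 110, 108]), (254, [0.508, 0.055, 0.039], [101, 105, 106]), (257, [0.5, 0.065, 0.041], [123, 133, 127]), (260, [0.495, 0.071, 0.039], [181, 191, 187]), (263, [0.49, 0.077, 0.037], [128, 135, 136]), (266, [0.488, 0.079, 0.031], [113, 126, 120]), (269, [0.49, 0.077, 0.022], [71, 77, 73]), (272, [0.487, 0.08, 0.017], [63, 73, 70])]
```

View pics/m_scene.png

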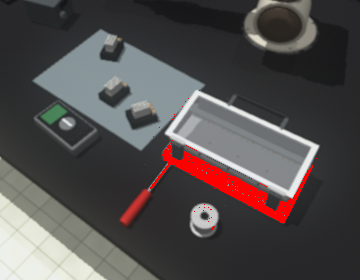

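View pics/m_side.png

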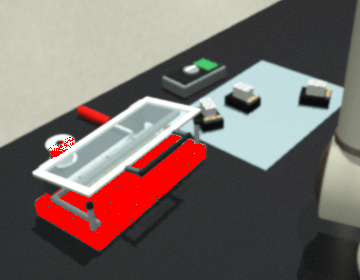

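Run:
```python
from h import *
for n,f in [('scene','s1'),('side','d1')]:
    z=np.load(f+'.npz');X=cloud(n,z['d']);Q=X.reshape(-1,3)
    m=(Q[:,0]>.40)&(Q[:,0]<.47)&(Q[:,1]>.0)&(Q[:,1]<.35)&(Q[:,2]>.12)&(Q[:,2]<.16)&(z['im'].reshape(-1,3).max(1)<80)
    q=Q[m];print(n,len(q));
    if len(q)<10:continue
    print(np.percentile(q,[2,50,98],axis=0).round(3));
    c=q.mean(0);print(c.round(4))
    for y in np.arange(.08,.28,.02):
        s=q[abs(q[:,1]-y)<.008]
        if len(s):print(round(y,2),len(s),np.median(s,0).round(4),s.min(0).round(3),s.max(0).round(3))
```

```text
scene 295
[[0.444 0.094 0.132]
 [0.454 0.169 0.139]
 [0.463 0.239 0.144]]
[0.4538 0.1678 0.139 ]
0.1 27 [0.4605 0.1007 0.14  ] [0.453 0.093 0.133] [0.468 0.107 0.143]
0.12 32 [0.4581 0.1194 0.1396] [0.452 0.112 0.133] [0.462 0.128 0.144]
0.14 31 [0.4567 0.1403 0.1391] [0.449 0.132 0.132] [0.461 0.147 0.144]
0.16 29 [0.4545 0.1604 0.1398] [0.446 0.152 0.134] [0.461 0.167 0.143]
0.18 31 [0.4522 0.1798 0.1395] [0.446 0.173 0.133] [0.457 0.188 0.145]
0.2 34 [0.4517 0.1991 0.1393] [0.443 0.192 0.131] [0.455 0.207 0.144]
0.22 32 [0.4499 0.2207 0.1393] [0.443 0.213 0.13 ] [0.454 0.227 0.145]
0.24 19 [0.4486 0.238  0.1389] [0.442 0.232 0.133] [0.468 0.241 0.141]
side 420
[[0.442 0.1   0.129]
 [0.45  0.186 0.136]
 [0.465 0.244 0.14 ]]
[0.4507 0.1817 0.1358]
0.1 28 [0.456  0.1032 0.1364] [0.452 0.095 0.132] [0.47  0.108 0.14 ]
0.12 31 [0.4541 0.1181 0.1364] [0.452 0.112 0.131] [0.459 0.128 0.14 ]
0.14 38 [0.4524 0.1404 0.1361] [0.449 0.133 0.128] [0.458 0.148 0.14 ]
0.16 43 [0.4506 0.1598 0.1367] [0.448 0.152 0.129] [0.458 0.168 0.141]
0.18 41 [0.4493 0.1803 0.1372] [0.445 0.172 0.128] [0.456 0.188 0.141]
0.2 45 [0.4477 0.1999 0.1364] [0.444 0.193 0.129] [0.456 0.207 0.141]
0.22 48 [0.4463 0.2205 0.1364] [0.442 0.212 0.129] [0.452 0.228 0.142]
0.24 76 [0.4477 0.2424 0.1339] [0.44  0.232 0.127] [0.469 0.246 0.141]
```

Call:
{"op": "servo_tool", "data": {"steps": [{"x":23,"y":55,"z":20,"yaw":6},{"x":46,"y":110,"z":40,"yaw":12},{"x":69,"y":165,"z":60,"yaw":19},{"x":92,"y":220,"z":70,"yaw":25},{"x":115,"y":275,"z":80,"yaw":32},{"x":138,"y":330,"z":80,"yaw":38},{"x":161,"y":385,"z":80,"yaw":45},{"x":184,"y":440,"z":80,"yaw":51},{"x":207,"y":495,"z":80,"yaw":57},{"x":230,"y":550,"z":80,"yaw":64},{"x":252,"y":605,"z":80,"yaw":70},{"x":273,"y":660,"z":80,"yaw":76}], "grip": 30, "grip_force": 40}}

```text
time: 1.75
ee_pos: [0.4514, 0.1419, 0.333]
tcp_rot: [-180.0, 0.0, 95.1]
wrist_force: [1.8, -1.0, 0.0]
opening: 0.0297
```

Call:
{"op": "servo_tool", "data": {"steps": [{"x":0,"y":30,"z":0,"yaw":0},{"x":0,"y":30,"z":0,"yaw":0},{"x":0,"y":30,"z":0,"yaw":0}]}}

```text
time: 2.12
ee_pos: [0.4513, 0.1715, 0.333]
tcp_rot: [-180.0, 0.0, 95.1]
wrist_force: [0.3, -0.3, 0.1]
opening: 0.0296
```

Run:
```python
from h import *
print(get_obs())
im,d,T=save('wrist','w1')
print(T.round(3))
X=cloud('wrist',d,T)
Q=X.reshape(-1,3);m=(Q[:,2]>.12)&(Q[:,2]<.16)&(Q[:,0]<.475)&(Q[:,0]>.42)
q=Q[m];print(len(q))
for y in np.arange(.08,.28,.02):
        s=q[abs(q[:,1]-y)<.008]
        if len(s):print(round(y,2),len(s),np.median(s,0).round(4),s.min(0).round(3),s.max(0).round(3))
```

```text
{'time': 2.125, 'q': array([ 2.08143150e+01, -1.60879364e+00,  1.23732510e+01,  1.04003099e+02,
       -1.37047540e-02,  1.05685164e+02]), 'qd': array([-1.20198997, -0.64576187, -0.31663067,  0.02023864,  0.02017234,
        0.00808129]), 'joint_efforts': array([ 1.10429127e+00, -4.20457613e+01,  4.47125852e+01, -7.50372070e-02,
        4.06805507e-02,  2.64791725e-02]), 'ee_pos': array([0.45127813, 0.17148621, 0.33301617]), 'tcp_rot': array([-1.79983435e+02,  1.88864481e-02,  9.51291560e+01]), 'wrist_force': array([ 0.3497317 , -0.30260704,  0.13164429]), 'torque': array([-0.00977081,  0.03897082, -0.02711004]), 'opening': 0.029550669853813567}
[[-0.089  0.996 -0.     0.451]
 [ 0.996  0.089 -0.     0.171]
 [-0.    -0.    -1.     0.333]
 [ 0.     0.     0.     1.   ]]
2034
0.1 258 [0.4626 0.0999 0.1361] [0.452 0.092 0.129] [0.475 0.108 0.14 ]
0.12 161 [0.4563 0.12   0.1377] [0.45  0.112 0.134] [0.462 0.128 0.14 ]
0.14 171 [0.4547 0.1403 0.1379] [0.449 0.132 0.133] [0.46  0.148 0.14 ]
0.16 185 [0.4531 0.1602 0.1378] [0.447 0.152 0.133] [0.459 0.168 0.14 ]
0.18 189 [0.4513 0.18   0.1377] [0.445 0.172 0.134] [0.457 0.188 0.14 ]
0.2 194 [0.4495 0.1999 0.1377] [0.443 0.192 0.134] [0.456 0.208 0.14 ]
0.22 202 [0.4478 0.2203 0.1375] [0.442 0.212 0.132] [0.454 0.228 0.141]
0.24 346 [0.4581 0.2372 0.1348] [0.441 0.232 0.132] [0.475 0.243 0.14 ]
```

View pics/w1.png

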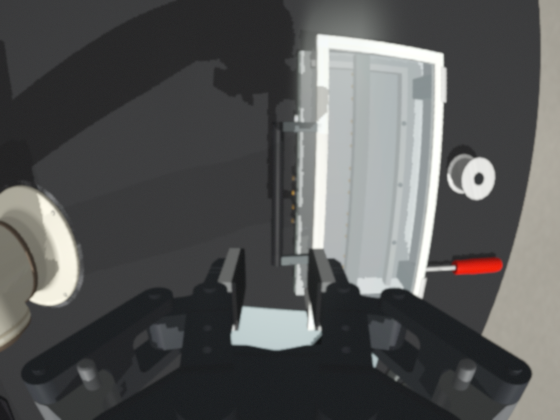

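Call:
{"op": "servo_tool", "data": {"steps": [{"x":1,"y":-2,"z":-40},{"x":1,"y":-2,"z":-90},{"x":1,"y":-2,"z":-130},{"x":1,"y":-2,"z":-160},{"x":1,"y":-2,"z":-180},{"x":1,"y":-2,"z":-195},{"x":1,"y":-2,"z":-195}]}}

```text
schema error: expected keys x, y, z, yaw
```

Call:
{"op": "servo_tool", "data": {"steps": [{"x":0},{"x":0},{"x":0},{"x":0}], "grip": 8, "grip_force": 40}}

```text
schema error: expected keys x, y, z, yaw
```

Run:
```python
from h import *
o=get_obs();print(o['time'],o['ee_pos'],o['opening'],o['wrist_force'])
shot('side','d2',(120,140,450,360),2.4)
b=o['ee_pos']-[0,0,.003]
a0=np.arcsin((b[2]-.108)/.188);c,s=np.cos(np.radians(4.85)),np.sin(np.radians(4.85))
print(a0)
for a in np.r_[np.arange(a0+.1,1.85,.1),1.80,1.85]:
    dr=.188*(np.cos(a0)-np.cos(a))*1000;print(round(a,3),round(dr*c,1),round(dr*s,1),round(188*(np.sin(a)-np.sin(a0)),1))
```

```text
2.175 [0.45132488 0.17112209 0.33319113] 0.029948508279926615 [ 0.08824212  0.04910279 -0.369876  ]
nan<stdin>:5: RuntimeWarning: invalid value encountered in arcsin
Traceback (most recent call last):
ValueError: arange: cannot compute length
```

View pics/d2.png

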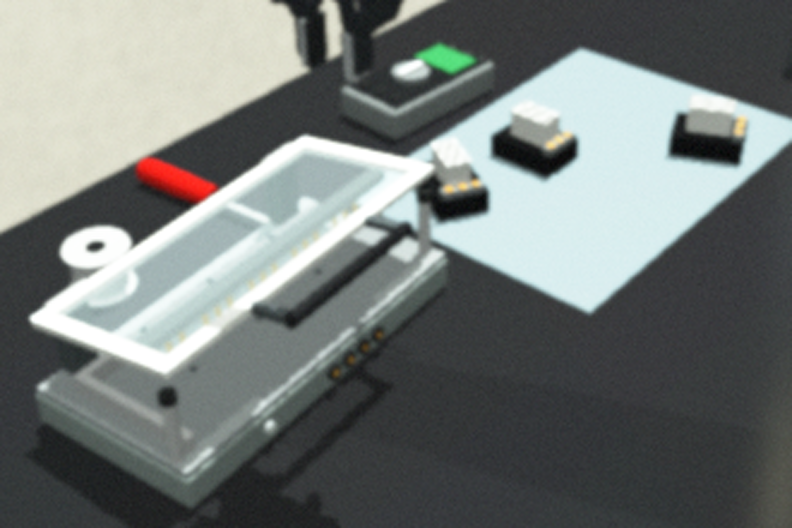

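Call:
{"op": "servo_tool", "data": {"steps": [{"x":1,"y":-2,"z":-40,"yaw":0},{"x":1,"y":-2,"z":-90,"yaw":0},{"x":1,"y":-2,"z":-130,"yaw":0},{"x":1,"y":-2,"z":-160,"yaw":0},{"x":1,"y":-2,"z":-180,"yaw":0},{"x":1,"y":-2,"z":-195,"yaw":0},{"x":1,"y":-2,"z":-195,"yaw":0}]}}

```text
time: 3.1
ee_pos: [0.452, 0.1683, 0.1377]
tcp_rot: [-180.0, 0.0, 95.0]
wrist_force: [0.0, 0.1, 0.6]
opening: 0.0302
```

Call:
{"op": "servo_tool", "data": {"steps": [{"x":0,"y":0,"z":0,"yaw":0},{"x":0,"y":0,"z":0,"yaw":0},{"x":0,"y":0,"z":0,"yaw":0},{"x":0,"y":0,"z":0,"yaw":0}], "grip": 8, "grip_force": 40}}

```text
time: 3.6
ee_pos: [0.4523, 0.1682, 0.1381]
tcp_rot: [180.0, 0.0, 95.0]
wrist_force: [0.3, -2.6, 1.6]
opening: 0.0104
```

Run:
```python
from h import *
o=get_obs();print(o['time'],o['ee_pos'],o['opening'],o['wrist_force'])
shot('side','d3',(120,140,450,360),2.4)
b=o['ee_pos']-[0,0,.003]
a0=np.arcsin((b[2]-.108)/.188);c,s=np.cos(np.radians(4.85)),np.sin(np.radians(4.85))
print(a0)
for a in np.r_[np.arange(a0+.1,1.85,.1),1.80,1.85]:
    dr=.188*(np.cos(a0)-np.cos(a))*1000;print(round(a,3),round(dr*c,1),round(dr*s,1),round(188*(np.sin(a)-np.sin(a0)),1))
```

```text
3.6 [0.45231147 0.16816324 0.13805804] 0.010428329747952875 [ 0.2961529  -2.64167449  1.6238269 ]
0.14442734500196638
0.244 3.6 0.3 18.4
0.344 9.1 0.8 36.4
0.444 16.2 1.4 53.8
0.544 25.1 2.1 70.3
0.644 35.6 3.0 85.9
0.744 47.6 4.0 100.3
0.844 61.0 5.2 113.5
0.944 75.6 6.4 125.3
1.044 91.3 7.7 135.5
1.144 107.9 9.2 144.1
1.244 125.3 10.6 151.0
1.344 143.3 12.2 156.1
1.444 161.8 13.7 159.4
1.544 180.4 15.3 160.9
1.644 199.2 16.9 160.4
1.744 217.7 18.5 158.1
1.844 236.0 20.0 153.9
1.8 227.9 19.3 156.0
1.85 237.0 20.1 153.7
```

View pics/d3.png

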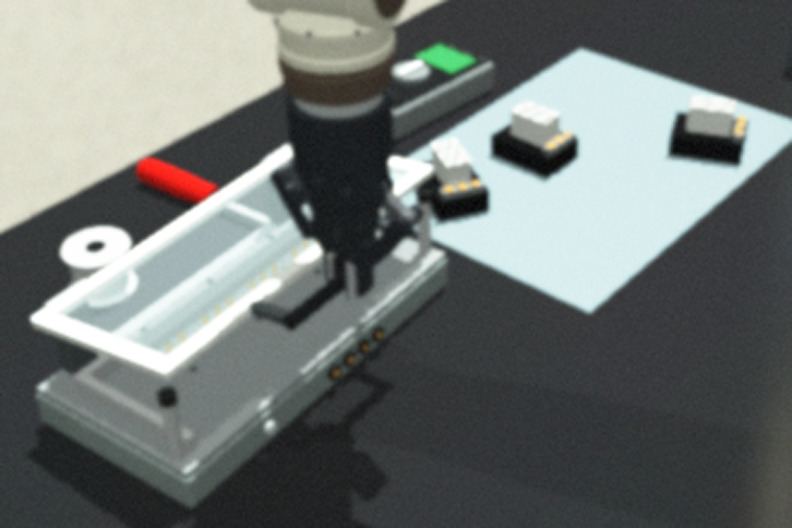

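Call:
{"op": "servo_tool", "data": {"steps": [{"x":3.6,"y":0.3,"z":18.4,"yaw":0},{"x":9.1,"y":0.8,"z":36.4,"yaw":0},{"x":16.2,"y":1.4,"z":53.8,"yaw":0},{"x":25.1,"y":2.1,"z":70.3,"yaw":0},{"x":35.6,"y":3,"z":85.9,"yaw":0},{"x":47.6,"y":4,"z":100.3,"yaw":0},{"x":61,"y":5.2,"z":113.5,"yaw":0},{"x":75.6,"y":6.4,"z":125.3,"yaw":0},{"x":91.3,"y":7.7,"z":135.5,"yaw":0},{"x":91.3,"y":7.7,"z":135.5,"yaw":0}]}}

```text
time: 4.9
ee_pos: [0.5426, 0.1758, 0.2778]
tcp_rot: [179.9, -0.0, 95.0]
wrist_force: [-14.5, -4.3, 27.2]
opening: 0.0105
```

Run:
```python
from h import *
shot('side','d4',(120,100,450,320),2.4)
o=get_obs();print(o['time'],o['ee_pos'],o['opening'],o['wrist_force'],o['q'])
```

```text
4.95 [0.54243338 0.17575866 0.27772421] 0.010279895817934865 [-15.01800004  -4.43367311  27.30086484] [ 1.79546908e+01  8.33085372e+00  1.64890785e+01  9.80312471e+01
 -3.00696541e-03  1.02954874e+02]
```

View pics/d4.png

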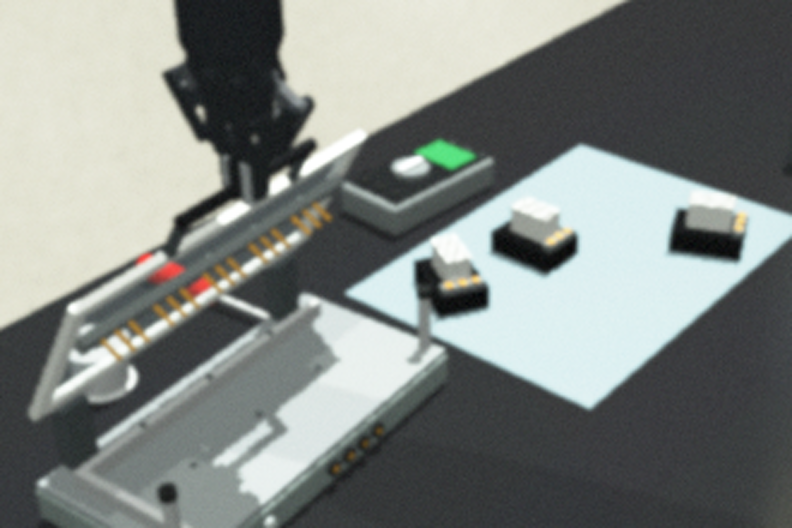

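Call:
{"op": "servo_tool", "data": {"steps": [{"x":0,"y":0,"z":0,"yaw":0},{"x":16.5,"y":1.4,"z":8.8,"yaw":0},{"x":33.9,"y":2.9,"z":15.9,"yaw":0},{"x":51.8,"y":4.4,"z":21.3,"yaw":0},{"x":70.2,"y":6,"z":24.8,"yaw":0},{"x":70.2,"y":6,"z":24.8,"yaw":0}]}}

```text
time: 5.7
ee_pos: [0.6141, 0.1817, 0.3034]
tcp_rot: [179.7, -0.0, 95.0]
wrist_force: [2.8, -2.7, 7.3]
opening: 0.0103
```

Call:
{"op": "servo_tool", "data": {"steps": [{"x":18.6,"y":1.6,"z":1.5,"yaw":0},{"x":37.4,"y":3.2,"z":1.1,"yaw":0},{"x":56,"y":4.7,"z":-1.1,"yaw":0},{"x":65.2,"y":5.5,"z":-3,"yaw":0},{"x":70,"y":5.9,"z":-4,"yaw":0},{"x":70,"y":5.9,"z":-4,"yaw":0}]}}

```text
time: 6.45
ee_pos: [0.6847, 0.1877, 0.2992]
tcp_rot: [179.7, -0.0, 95.0]
wrist_force: [1.3, -0.9, 2.0]
opening: 0.0103
```

Run:
```python
from h import *
shot('side','d5',(120,70,450,290),2.4)
o=get_obs();print(o['time'],o['ee_pos'],o['opening'],o['wrist_force'],o['q'])
```

```text
6.5 [0.6846607  0.18769289 0.29920911] 0.010141881533603079 [ 2.39933828 -1.35840657  1.34010757] [ 1.53375250e+01  3.22201052e+01  4.97983015e+01  1.07259829e+02
 -1.91468592e-02  1.00368375e+02]
```

View pics/d5.png

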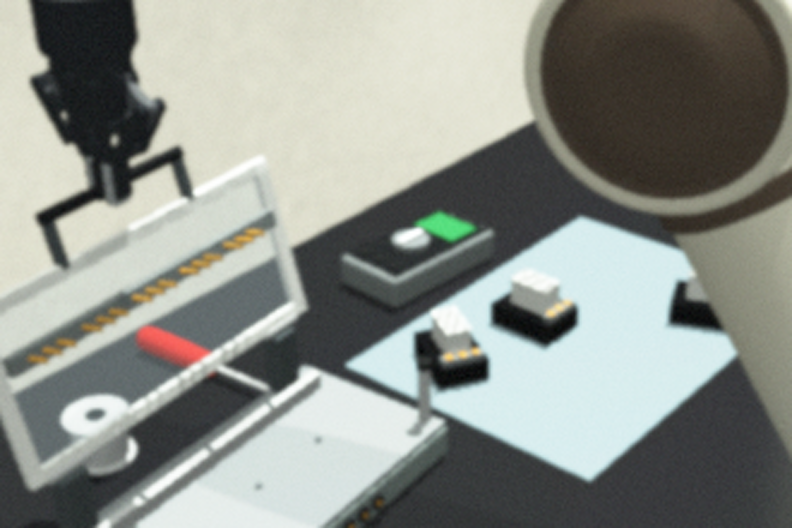

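Call:
{"op": "servo_tool", "data": {"steps": [{"x":2.5,"y":0.2,"z":-0.6,"yaw":0},{"x":5,"y":0.4,"z":-1.3,"yaw":0},{"x":6,"y":0.5,"z":-1.5,"yaw":0},{"x":6,"y":0.5,"z":-1.5,"yaw":0}]}}

```text
time: 7.0
ee_pos: [0.6897, 0.1881, 0.2978]
tcp_rot: [179.8, -0.0, 95.0]
wrist_force: [-6.8, -1.9, 3.7]
opening: 0.0103
```

Call:
{"op": "servo_tool", "data": {"steps": [{"x":0,"y":0,"z":0,"yaw":0},{"x":0,"y":0,"z":0,"yaw":0},{"x":0,"y":0,"z":0,"yaw":0},{"x":0,"y":0,"z":0,"yaw":0}], "grip": 32}}

```text
time: 7.5
ee_pos: [0.6898, 0.1882, 0.2977]
tcp_rot: [179.8, -0.0, 95.0]
wrist_force: [-0.2, 0.3, -0.1]
opening: 0.0323
```

Call:
{"op": "servo_tool", "data": {"steps": [{"x":0,"y":0,"z":12,"yaw":0},{"x":0,"y":0,"z":24,"yaw":0},{"x":0,"y":0,"z":36,"yaw":0},{"x":0,"y":0,"z":36,"yaw":0}]}}

```text
time: 8.0
ee_pos: [0.6901, 0.1883, 0.3344]
tcp_rot: [179.7, -0.1, 95.0]
wrist_force: [0.9, 0.9, -0.2]
opening: 0.0319
```

Call:
{"op": "servo_tool", "data": {"steps": [{"x":-20,"y":0,"z":10,"yaw":5},{"x":-60,"y":0,"z":20,"yaw":15},{"x":-100,"y":-10,"z":30,"yaw":25},{"x":-140,"y":-20,"z":40,"yaw":35},{"x":-170,"y":-30,"z":40,"yaw":45},{"x":-190,"y":-40,"z":40,"yaw":55},{"x":-190,"y":-50,"z":40,"yaw":65},{"x":-190,"y":-50,"z":40,"yaw":75},{"x":-190,"y":-50,"z":40,"yaw":85},{"x":-190,"y":-50,"z":40,"yaw":90},{"x":-190,"y":-50,"z":40,"yaw":90}]}}

```text
time: 9.38
ee_pos: [0.5, 0.1383, 0.3738]
tcp_rot: [179.7, -0.1, -175.1]
wrist_force: [-0.2, 0.1, 0.1]
opening: 0.0317
```

Run:
```python
from h import *
im,d,T=save('wrist','w2');print(T[:3,3],get_obs()['q'],get_obs()['tcp_rot'])
```

```text
[0.49996811 0.13825278 0.37379972] [ 15.30702296   5.47997051  24.48060318 109.02006086   0.29375706
  10.4413117 ] [ 1.79714628e+02 -7.23433439e-02 -1.75134158e+02]
```

View pics/w2.png

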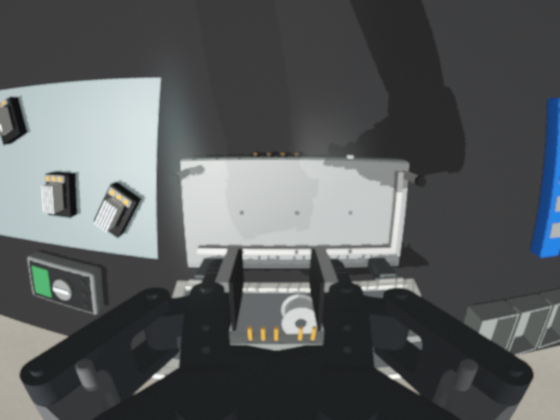

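Run:
```python
from h import *
z=np.load('w2.npz');X=cloud('wrist',z['d'],z['T'])
yaw=np.radians(4.85)
Rf=np.array([[np.cos(yaw),np.sin(yaw)],[-np.sin(yaw),np.cos(yaw)]])
F=X.copy();F[:,:,:2]=(X[:,:,:2]-[.558,.1785])@Rf.T
Q=F.reshape(-1,3)
def sel(a,b,c,d,e,f):
    return Q[(Q[:,0]>a)&(Q[:,0]<b)&(Q[:,1]>c)&(Q[:,1]<d)&(Q[:,2]>e)&(Q[:,2]<f)]
dk=sel(-.05,.03,-.14,.12,.02,.06);print('deck z',np.percentile(dk[:,2],[5,50,95]).round(4))
# fence tops
for y0 in np.arange(-.12,.13,.04):
    s=sel(.02,.075,y0-.01,y0+.01,.05,.065);print('rear',y0.round(2),len(s),np.percentile(s,[3,50,97],axis=0)[:,[0,2]].round(4).tolist() if len(s) else '')
for x0 in np.arange(-.06,.05,.02):
    s=sel(x0-.01,x0+.01,.12,.17,.05,.065);print('left',x0.round(2),len(s),np.percentile(s,[3,50,97],axis=0)[:,[1,2]].round(4).tolist() if len(s) else '')
b=sel(-.12,.12,-.2,.2,.030,.044)
for y0 in np.arange(-.15,.16,.05):
    s=b[abs(b[:,1]-y0)<.01];print('front edge',y0.round(2),np.sort(s[:,0])[[2,-3]].round(4))
for x0 in np.arange(-.08,.04,.02):
    s=b[abs(b[:,0]-x0)<.006];print('ends',x0.round(2),np.sort(s[:,1])[[2,-3]].round(4))
im=z['im'][140:300,160:440,::-1];cv2.imwrite('pics/w2z.png',cv2.resize(im,None,fx=2.8,fy=2.8,interpolation=cv2.INTER_CUBIC))
```

```text
deck z [0.0381 0.0395 0.0408]
rear -0.12 83 [[0.0489, 0.052], [0.052, 0.0554], [0.0567, 0.057]]
rear -0.08 51 [[0.0483, 0.0523], [0.0515, 0.055], [0.0559, 0.0567]]
rear -0.04 71 [[0.0489, 0.0525], [0.0522, 0.0553], [0.0559, 0.0568]]
rear 0.0 87 [[0.0485, 0.0509], [0.0517, 0.055], [0.0562, 0.057]]
rear 0.04 35 [[0.0495, 0.0515], [0.0517, 0.0548], [0.0566, 0.0557]]
rear 0.08 77 [[0.0498, 0.0516], [0.0527, 0.0554], [0.0573, 0.0573]]
rear 0.12 129 [[0.0494, 0.0508], [0.0558, 0.0552], [0.0731, 0.0631]]
left -0.06 107 [[0.1411, 0.0511], [0.1472, 0.0554], [0.1544, 0.0639]]
left -0.04 86 [[0.1417, 0.051], [0.1451, 0.0551], [0.1499, 0.0566]]
left -0.02 82 [[0.1412, 0.051], [0.144, 0.055], [0.149, 0.0564]]
left 0.0 78 [[0.141, 0.0512], [0.1444, 0.0548], [0.1488, 0.0564]]
left 0.02 81 [[0.1408, 0.051], [0.1442, 0.0552], [0.1489, 0.0566]]
left 0.04 91 [[0.1228, 0.0508], [0.1429, 0.0549], [0.1485, 0.0566]]
front edge -0.15 [-0.081   0.0857]
front edge -0.1 [-0.0801  0.0495]
front edge -0.05 [-0.0798  0.0864]
front edge 0.0 [-0.08    0.0859]
front edge 0.05 [-0.0793  0.0713]
front edge 0.1 [-0.0802  0.0866]
front edge 0.15 [-0.08   0.086]
ends -0.08 [-0.171   0.1635]
ends -0.06 [-0.1617  0.1429]
ends -0.04 [-0.1703  0.1639]
ends -0.02 [-0.1713  0.1633]
ends 0.0 [-0.1714  0.164 ]
ends 0.02 [-0.1713  0.1642]
```

View pics/w2z.png

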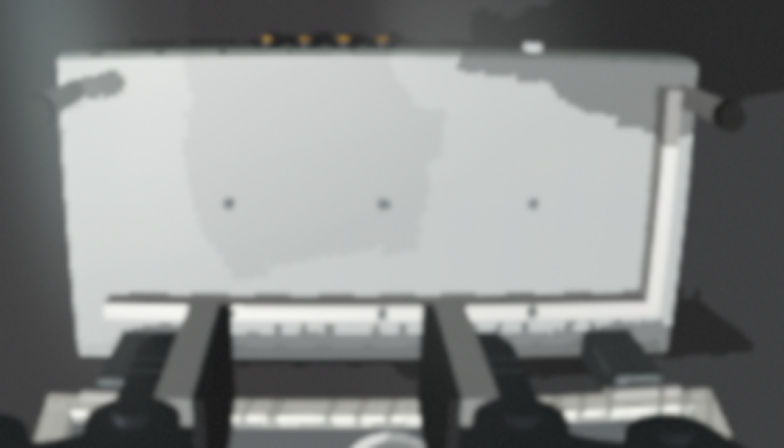

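Call:
{"op": "servo_tool", "data": {"steps": [{"x":0,"y":-40,"z":0,"yaw":0},{"x":-5,"y":-90,"z":0,"yaw":0},{"x":-10,"y":-140,"z":0,"yaw":0},{"x":-15,"y":-190,"z":0,"yaw":0},{"x":-20,"y":-240,"z":0,"yaw":0},{"x":-25,"y":-290,"z":0,"yaw":0},{"x":-30,"y":-330,"z":0,"yaw":0},{"x":-30,"y":-340,"z":0,"yaw":0},{"x":-30,"y":-340,"z":0,"yaw":0}], "grip": 46}}

```text
time: 10.55
ee_pos: [0.47, -0.2018, 0.3737]
tcp_rot: [179.7, -0.1, -175.3]
wrist_force: [0.0, 0.4, 0.0]
opening: 0.0458
```

```bash
cat > units.py <<'E'
from h import *
def find(n,name,roi=(.3,.72,-.55,.0)):
    o=get_obs();im,d=camera(n);T=tool(o);X=cloud(n,d,T)
    cv2.imwrite(f'pics/{name}.png',im[:,:,::-1])
    q=X.reshape(-1,3);inr=(q[:,0]>roi[0])&(q[:,0]<roi[1])&(q[:,1]>roi[2])&(q[:,1]<roi[3])
    m=(inr&(q[:,2]>.014)&(q[:,2]<.07)).reshape(420,560).astype(np.uint8)
    k,l,st,ce=cv2.connectedComponentsWithStats(m)
    for i in range(1,k):
        if st[i,4]<60:continue
        p=X[l==i];top=p[p[:,2]>.050]
        if len(top)<20:continue
        cen,sz,ang=cv2.minAreaRect((p[:,:2]*1000).astype(np.float32))
        c2,s2,a2=cv2.minAreaRect((top[:,:2]*1000).astype(np.float32))
        f=lambda s,a:a if s[0]>s[1] else a-90
        # colour: terminal (orange screws)
        print('px',ce[i].round(),'n',st[i,4],'case',np.round(cen,1),np.round(sz,1),round(f(sz,ang),1),'sink',len(top),np.round(c2,1),np.round(s2,1),round(f(s2,a2),1),'ztop',np.percentile(p[:,2],97).round(4))
    return im,d,T
E
python3 - <<'E'
from units import *
print(get_obs()['time'],get_obs()['ee_pos'])
find('wrist','w3');find('scene','s3')
E
```

```text
10.55 [ 0.4699956  -0.20183263  0.37365676]
px [167. 137.] n 1823 case [ 431.8 -365.7] [76.6 55.6] 23.5 sink 503 [ 431.7 -365.9] [46.9 25.4] 22.6 ztop 0.0563
px [247. 229.] n 1729 case [ 565.6 -235.7] [54.6 76.2] -1.2 sink 308 [ 565.8 -235.5] [24.5 45.7] -1.3 ztop 0.0562
px [320. 245.] n 1511 case [ 584.1 -118.6] [56.2 77.7] -29.0 sink 356 [ 583.9 -118.5] [25.3 47.1] -30.1 ztop 0.056
px [212. 147.] n 403 case [ 430.9 -367.1] [85.4 56. ] 22.3 sink 98 [ 431.  -366.5] [49.2 25.5] 24.5 ztop 0.0606
px [214. 191.] n 525 case [ 565.3 -237.2] [57.9 81.1] -2.2 sink 137 [ 565.  -237.2] [27.1 47.7] -1.9 ztop 0.0597
px [241. 213.] n 553 case [ 586.9 -118.1] [56.3 75.5] -34.8 sink 152 [ 583.8 -119.2] [27.3 46.7] -31.1 ztop 0.0599
```

View pics/w3.png

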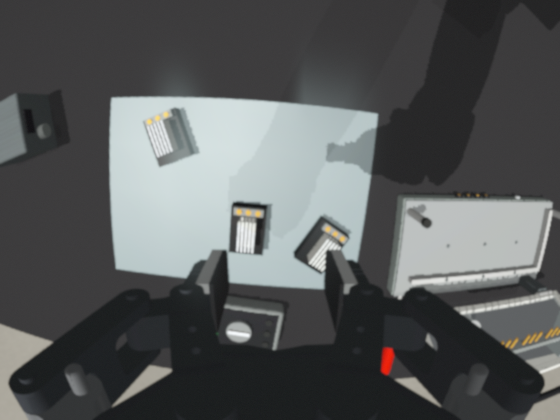

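Call:
{"op": "servo_tool", "data": {"steps": [{"x":20,"y":15,"z":-30,"yaw":-5},{"x":50,"y":35,"z":-70,"yaw":-13},{"x":80,"y":58,"z":-115,"yaw":-22},{"x":105,"y":75,"z":-160,"yaw":-30},{"x":114,"y":83,"z":-205,"yaw":-34},{"x":114,"y":83,"z":-245,"yaw":-34},{"x":114,"y":83,"z":-275,"yaw":-34},{"x":114,"y":83,"z":-300,"yaw":-34},{"x":114,"y":83,"z":-315,"yaw":-34},{"x":114,"y":83,"z":-322,"yaw":-34},{"x":114,"y":83,"z":-322,"yaw":-34}]}}

```text
time: 12.02
ee_pos: [0.5843, -0.1175, 0.0523]
tcp_rot: [179.7, -0.0, 150.9]
wrist_force: [0.0, -0.2, 0.7]
opening: 0.0458
```

Call:
{"op": "servo_tool", "data": {"steps": [{"x":0,"y":0,"z":0,"yaw":0},{"x":0,"y":0,"z":0,"yaw":0},{"x":0,"y":0,"z":0,"yaw":0},{"x":0,"y":0,"z":0,"yaw":0},{"x":0,"y":0,"z":0,"yaw":0}], "grip": 20, "grip_force": 40}}

```text
time: 12.65
ee_pos: [0.585, -0.1176, 0.0535]
tcp_rot: [179.7, 0.1, 150.9]
wrist_force: [-0.9, 1.0, 6.8]
opening: 0.0234
```

Call:
{"op": "servo_tool", "data": {"steps": [{"x":0,"y":0,"z":15,"yaw":0},{"x":0,"y":0,"z":40,"yaw":0},{"x":0,"y":0,"z":80,"yaw":4},{"x":-5,"y":20,"z":120,"yaw":8},{"x":-10,"y":60,"z":147,"yaw":14},{"x":-15,"y":110,"z":147,"yaw":20},{"x":-20,"y":160,"z":147,"yaw":27},{"x":-25,"y":210,"z":147,"yaw":34},{"x":-30,"y":265,"z":147,"yaw":34},{"x":-35,"y":320,"z":147,"yaw":34},{"x":-35,"y":370,"z":147,"yaw":34},{"x":-35,"y":400,"z":147,"yaw":34}]}}

```text
time: 14.15
ee_pos: [0.5494, 0.2846, 0.2009]
tcp_rot: [179.6, 0.0, -175.0]
wrist_force: [-0.6, -0.4, -3.6]
opening: 0.0234
```

Call:
{"op": "servo_tool", "data": {"steps": [{"x":0,"y":0,"z":0,"yaw":0},{"x":0,"y":0,"z":0,"yaw":0}]}}

```text
time: 14.4
ee_pos: [0.5493, 0.2842, 0.2012]
tcp_rot: [179.7, 0.0, -175.0]
wrist_force: [-0.2, -0.2, -2.7]
opening: 0.023
```

Run:
```python
from h import *
o=get_obs();print(o['time'],o['ee_pos'],o['tcp_rot'],o['opening'],o['wrist_force'])
save('wrist','w4');shot('side','d6',(100,70,430,290),2.4)
```

```text
14.4 [0.54927255 0.28421295 0.20115218] [ 1.79669423e+02  3.05897907e-02 -1.75003955e+02] 0.02301477968503123 [-0.18650367 -0.21504092 -2.71699527]
```

View pics/w4.png

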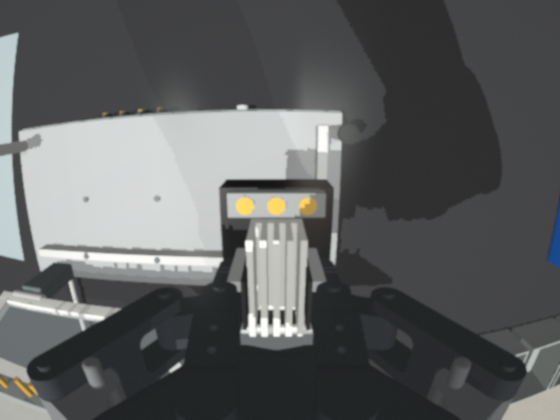

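View pics/d6.png

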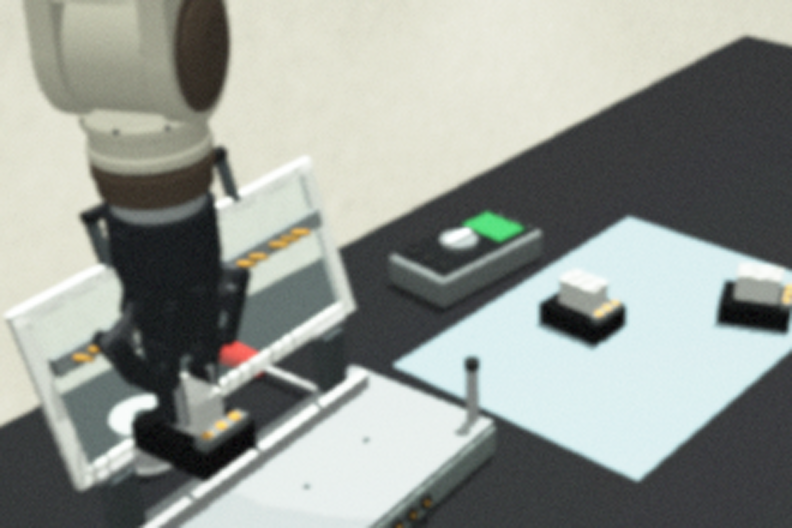

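Call:
{"op": "servo_tool", "data": {"steps": [{"x":0,"y":0,"z":-30,"yaw":0.1},{"x":0,"y":0,"z":-65,"yaw":0.1},{"x":0,"y":0,"z":-90,"yaw":0.1},{"x":0,"y":0,"z":-103,"yaw":0.1},{"x":0,"y":0,"z":-106,"yaw":0.1},{"x":0,"y":0,"z":-109,"yaw":0.1},{"x":0,"y":0,"z":-109,"yaw":0.1}]}}

```text
time: 15.38
ee_pos: [0.5499, 0.2837, 0.093]
tcp_rot: [179.6, 0.1, -175.0]
wrist_force: [-0.1, -0.3, -3.0]
opening: 0.0235
```

Call:
{"op": "servo_tool", "data": {"steps": [{"x":0,"y":0,"z":-1,"yaw":0},{"x":0,"y":0,"z":-2,"yaw":0},{"x":0,"y":0,"z":-2.5,"yaw":0},{"x":0,"y":0,"z":-2.5,"yaw":0}]}}

```text
time: 15.88
ee_pos: [0.5501, 0.2839, 0.0916]
tcp_rot: [179.6, 0.2, -175.0]
wrist_force: [-0.9, -0.0, 4.9]
opening: 0.0234
```

Call:
{"op": "servo_tool", "data": {"steps": [{"x":2,"y":0.2,"z":0,"yaw":0},{"x":4,"y":0.3,"z":0,"yaw":0},{"x":6,"y":0.5,"z":0,"yaw":0},{"x":8,"y":0.7,"z":0,"yaw":0},{"x":9,"y":0.8,"z":0,"yaw":0},{"x":9,"y":0.8,"z":0,"yaw":0}]}}

```text
time: 16.62
ee_pos: [0.5593, 0.2847, 0.0916]
tcp_rot: [179.6, 0.2, -175.0]
wrist_force: [-2.3, -1.0, 2.4]
opening: 0.0232
```

Call:
{"op": "servo_tool", "data": {"steps": [{"x":1,"y":0.1,"z":0,"yaw":0},{"x":2,"y":0.2,"z":0,"yaw":0},{"x":3,"y":0.3,"z":0,"yaw":0},{"x":3,"y":0.3,"z":0,"yaw":0}]}}

```text
time: 17.12
ee_pos: [0.5608, 0.285, 0.0916]
tcp_rot: [179.6, 0.0, -175.0]
wrist_force: [-11.7, -1.3, 6.0]
opening: 0.0234
```

Call:
{"op": "servo_tool", "data": {"steps": [{"x":-0.2,"y":2,"z":0,"yaw":0},{"x":-0.3,"y":4,"z":0,"yaw":0},{"x":-0.5,"y":6,"z":0,"yaw":0},{"x":-0.6,"y":7,"z":0,"yaw":0},{"x":-0.7,"y":8,"z":0,"yaw":0},{"x":-0.7,"y":8,"z":0,"yaw":0}]}}

```text
time: 17.88
ee_pos: [0.5601, 0.2922, 0.0915]
tcp_rot: [179.7, -0.0, -175.0]
wrist_force: [-3.5, -4.9, 3.8]
opening: 0.0236
```

Call:
{"op": "servo_tool", "data": {"steps": [{"x":0.4,"y":1,"z":0,"yaw":0},{"x":0.8,"y":2,"z":0,"yaw":0},{"x":0.8,"y":2,"z":0,"yaw":0},{"x":0.8,"y":2,"z":0,"yaw":0}]}}

```text
time: 18.38
ee_pos: [0.5602, 0.2926, 0.0915]
tcp_rot: [179.9, -0.1, -175.1]
wrist_force: [-8.0, -9.6, 8.6]
opening: 0.0232
```

Call:
{"op": "servo_tool", "data": {"steps": [{"x":0,"y":0,"z":0,"yaw":0},{"x":0,"y":0,"z":0,"yaw":0},{"x":0,"y":0,"z":0,"yaw":0},{"x":0,"y":0,"z":5,"yaw":0},{"x":0,"y":0,"z":30,"yaw":0},{"x":-30,"y":-3,"z":70,"yaw":0},{"x":-60,"y":-5,"z":90,"yaw":0},{"x":-70,"y":-30,"z":100,"yaw":0},{"x":-70,"y":-30,"z":100,"yaw":0}], "grip": 40}}

```text
time: 19.5
ee_pos: [0.4901, 0.2621, 0.1935]
tcp_rot: [179.8, 0.0, -175.1]
wrist_force: [0.4, -0.7, -0.8]
opening: 0.0401
```

```bash
cat > fit.py <<'E'
from h import *
C=np.array([.5944,.3229]);yw=np.radians(4.85)
Rf=np.array([[np.cos(yw),np.sin(yw)],[-np.sin(yw),np.cos(yw)]])
def row(name):
    o=get_obs();im,d=camera('wrist');T=tool(o);X=cloud('wrist',d,T)
    cv2.imwrite(f'pics/{name}.png',im[:,:,::-1])
    F=X.copy();F[:,:,:2]=(X[:,:,:2]-C)@Rf.T;F*=1000
    # case top band 58..68mm table height -> case top at 64, sink top 94
    inr=(F[:,:,0]>-135)&(F[:,:,0]<10)&(F[:,:,1]>-300)&(F[:,:,1]<8)
    top=F[inr&(F[:,:,2]>88)&(F[:,:,2]<100)]
    m=(inr&(F[:,:,2]>88)&(F[:,:,2]<100)).astype(np.uint8);k,l,st,ce=cv2.connectedComponentsWithStats(m)
    for i in range(1,k):
        if st[i,4]<80:continue
        c,s,a=cv2.minAreaRect(F[l==i][:,:2].astype(np.float32));a=a if s[0]>s[1] else a-90
        print('sink',np.round(c,1),np.round(s,1),round(a,1),'px',ce[i].round())
    case=F[inr&(F[:,:,2]>59)&(F[:,:,2]<75)]
    if len(case):
        print('case x',np.percentile(case[:,0],[1,99]).round(1),'y',np.percentile(case[:,1],[1,99]).round(1),'z',np.median(case[:,2]).round(1))
    return im,d,T,F
E
python3 - <<'E'
from fit import *
print(get_obs()['ee_pos'],get_obs()['wrist_force']);row('w5')
E
```

```text
[0.49014661 0.26208831 0.19353351] [ 0.39575322 -0.65817684 -0.80154078]
sink [-110.4 -298. ] [12.1  3.7] 0.8 px [  7. 216.]
sink [-36.9 -36.9] [46.7  2.7] 0.2 px [293. 305.]
sink [-36.8 -31.3] [47.   2.9] 0.4 px [300. 304.]
sink [-36.4 -26.1] [ 3.  47.9] -0.7 px [306. 303.]
sink [-37.1 -20.8] [ 3.3 47. ] -0.5 px [313. 304.]
sink [-29.9 -15.3] [32.7  3. ] 1.4 px [319. 313.]
case x [-112.1    0.8] y [-299.3   -4.8] z 64.2
```

View pics/w5.png

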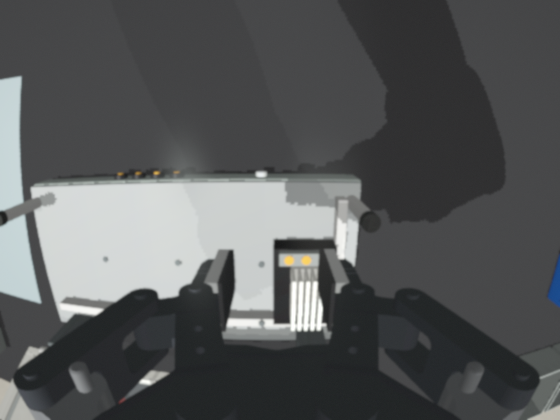

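Call:
{"op": "servo_tool", "data": {"steps": [{"x":2,"y":12,"z":-20,"yaw":0},{"x":0,"y":25,"z":-50,"yaw":0},{"x":0,"y":25,"z":-85,"yaw":0},{"x":0,"y":25,"z":-108,"yaw":0},{"x":5,"y":25,"z":-118,"yaw":0},{"x":11,"y":26,"z":-118,"yaw":0},{"x":16,"y":26.5,"z":-118,"yaw":0},{"x":19,"y":26.7,"z":-118,"yaw":0},{"x":19,"y":26.7,"z":-118,"yaw":0}], "grip": 0}}

```text
time: 20.68
ee_pos: [0.5099, 0.2894, 0.0751]
tcp_rot: [179.8, 0.0, -175.1]
wrist_force: [-0.5, -0.3, -0.7]
opening: 0.0001
```

Call:
{"op": "servo_tool", "data": {"steps": [{"x":1,"y":0.1,"z":0,"yaw":0},{"x":2,"y":0.2,"z":0,"yaw":0},{"x":3,"y":0.3,"z":0,"yaw":0},{"x":3,"y":0.3,"z":0,"yaw":0}]}}

```text
time: 21.18
ee_pos: [0.512, 0.2896, 0.0753]
tcp_rot: [179.8, -0.1, -175.1]
wrist_force: [-6.0, -0.9, 5.1]
opening: 0.0004
```

Call:
{"op": "servo_tool", "data": {"steps": [{"x":1,"y":0.1,"z":0,"yaw":0},{"x":1.5,"y":0.1,"z":0,"yaw":0},{"x":1.5,"y":0.1,"z":0,"yaw":0},{"x":-5,"y":-1,"z":0,"yaw":0},{"x":-10,"y":-20,"z":0,"yaw":0},{"x":-5,"y":-50,"z":0,"yaw":0},{"x":25,"y":-50,"z":0,"yaw":0},{"x":52,"y":-49,"z":0,"yaw":0},{"x":51.7,"y":-44,"z":0,"yaw":0},{"x":51.5,"y":-41,"z":0,"yaw":0},{"x":51.5,"y":-41,"z":0,"yaw":0}]}}

```text
time: 22.55
ee_pos: [0.5628, 0.2487, 0.0754]
tcp_rot: [179.8, -0.1, -175.1]
wrist_force: [-0.4, -0.0, 0.2]
opening: -0.0002
```

Call:
{"op": "servo_tool", "data": {"steps": [{"x":-0.2,"y":2,"z":0,"yaw":0},{"x":-0.3,"y":3.5,"z":0,"yaw":0},{"x":-0.4,"y":4.5,"z":0,"yaw":0},{"x":-0.4,"y":4.5,"z":0,"yaw":0}]}}

```text
time: 23.05
ee_pos: [0.5622, 0.2528, 0.0754]
tcp_rot: [179.8, -0.1, -175.1]
wrist_force: [0.1, -2.6, 1.8]
opening: -0.0001
```

Call:
{"op": "servo_tool", "data": {"steps": [{"x":0,"y":1.5,"z":0,"yaw":0},{"x":0,"y":2.5,"z":0,"yaw":0},{"x":0,"y":2.5,"z":0,"yaw":0}]}}

```text
time: 23.42
ee_pos: [0.5622, 0.2534, 0.0754]
tcp_rot: [-179.9, -0.1, -175.2]
wrist_force: [-1.3, -13.2, 4.4]
opening: -0.0
```

Call:
{"op": "servo_tool", "data": {"steps": [{"x":0,"y":-8,"z":0,"yaw":0},{"x":0,"y":-10,"z":40,"yaw":0},{"x":-10,"y":-15,"z":90,"yaw":0},{"x":-20,"y":-50,"z":140,"yaw":0},{"x":-30,"y":-100,"z":180,"yaw":0},{"x":-40,"y":-150,"z":220,"yaw":0},{"x":-50,"y":-205,"z":250,"yaw":0},{"x":-60,"y":-260,"z":280,"yaw":0},{"x":-70,"y":-315,"z":298,"yaw":0},{"x":-80,"y":-370,"z":298,"yaw":0},{"x":-92,"y":-415,"z":298,"yaw":0},{"x":-92,"y":-415,"z":298,"yaw":0}], "grip": 46}}

```text
time: 24.92
ee_pos: [0.4696, -0.164, 0.3734]
tcp_rot: [-180.0, -0.1, -175.4]
wrist_force: [-1.1, 0.1, 0.9]
opening: 0.0461
```

Run:
```python
from units import *
print(get_obs()['time'],get_obs()['ee_pos'],get_obs()['tcp_rot'])
find('wrist','w6')
```

```text
24.925 [ 0.46963743 -0.16401919  0.37340599] [-1.79950183e+02 -9.84881984e-02 -1.75387708e+02]
px [146. 137.] n 1737 case [ 432.  -365.7] [76.7 55.9] 23.3 sink 505 [ 431.4 -365.9] [46.7 25.4] 23.8 ztop 0.0565
px [225. 227.] n 1685 case [ 565.7 -235.4] [54.2 76.7] -1.3 sink 339 [ 565.6 -236. ] [24.6 46.2] -1.6 ztop 0.056
```

View pics/w6.png

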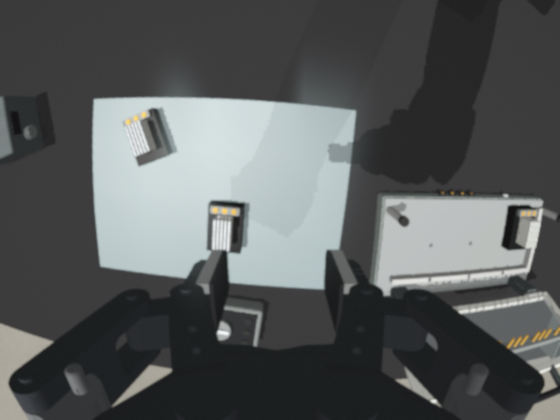

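Call:
{"op": "servo_tool", "data": {"steps": [{"x":25,"y":-20,"z":-40,"yaw":-2},{"x":60,"y":-45,"z":-85,"yaw":-4},{"x":85,"y":-65,"z":-135,"yaw":-6},{"x":96,"y":-71.5,"z":-185,"yaw":-6},{"x":96,"y":-71.5,"z":-235,"yaw":-6},{"x":96,"y":-71.5,"z":-275,"yaw":-6},{"x":96,"y":-71.5,"z":-300,"yaw":-6},{"x":96,"y":-71.5,"z":-315,"yaw":-6},{"x":96,"y":-71.5,"z":-320,"yaw":-6},{"x":96,"y":-71.5,"z":-320,"yaw":-6}]}}

```text
time: 26.22
ee_pos: [0.5665, -0.2339, 0.0541]
tcp_rot: [-180.0, -0.0, 178.7]
wrist_force: [0.6, 0.2, 0.1]
opening: 0.046
```

Call:
{"op": "servo_tool", "data": {"steps": [{"x":0,"y":0,"z":0,"yaw":0},{"x":0,"y":0,"z":0,"yaw":0},{"x":0,"y":0,"z":0,"yaw":0},{"x":0,"y":0,"z":0,"yaw":0},{"x":0,"y":0,"z":0,"yaw":0}], "grip": 20, "grip_force": 40}}

```text
time: 26.85
ee_pos: [0.5673, -0.2343, 0.0556]
tcp_rot: [-179.9, 0.1, 178.7]
wrist_force: [0.2, -0.8, 5.6]
opening: 0.023
```

Call:
{"op": "servo_tool", "data": {"steps": [{"x":0,"y":0,"z":15,"yaw":0},{"x":0,"y":0,"z":50,"yaw":0},{"x":0,"y":10,"z":100,"yaw":1},{"x":0,"y":50,"z":140,"yaw":2},{"x":-2,"y":105,"z":146,"yaw":4},{"x":-4,"y":160,"z":146,"yaw":6.2},{"x":-6,"y":215,"z":146,"yaw":6.2},{"x":-8,"y":270,"z":146,"yaw":6.2},{"x":-10,"y":325,"z":146,"yaw":6.2},{"x":-12,"y":380,"z":146,"yaw":6.2},{"x":-12,"y":435,"z":146,"yaw":6.2},{"x":-12,"y":463,"z":146,"yaw":6.2}]}}

```text
time: 28.35
ee_pos: [0.5546, 0.2313, 0.202]
tcp_rot: [-179.9, 0.1, -175.0]
wrist_force: [-1.0, 0.2, -4.0]
opening: 0.0236
```

Call:
{"op": "servo_tool", "data": {"steps": [{"x":0,"y":0,"z":0,"yaw":0},{"x":0,"y":0,"z":0,"yaw":0}]}}

```text
time: 28.6
ee_pos: [0.5544, 0.231, 0.2022]
tcp_rot: [-179.9, 0.1, -175.0]
wrist_force: [-0.6, -0.3, -4.8]
opening: 0.0232
```

Run:
```python
from h import *
o=get_obs();print(o['time'],o['ee_pos'],o['tcp_rot'],o['opening'],o['wrist_force'])
save('wrist','w7')
```

```text
28.6 [0.55442784 0.23096096 0.20223826] [-1.79911630e+02  5.37035663e-02 -1.74966529e+02] 0.023223696069397906 [-0.60779391 -0.27382362 -4.83676135]
```

View pics/w7.png

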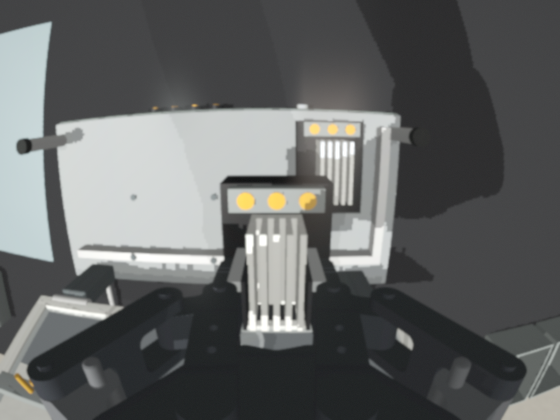

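Call:
{"op": "servo_tool", "data": {"steps": [{"x":0,"y":-1.5,"z":-30,"yaw":0.1},{"x":0,"y":-1.5,"z":-65,"yaw":0.1},{"x":0,"y":-1.5,"z":-90,"yaw":0.1},{"x":0,"y":-1.5,"z":-102,"yaw":0.1},{"x":0,"y":-1.5,"z":-106,"yaw":0.1},{"x":0,"y":-1.5,"z":-108,"yaw":0.1},{"x":0,"y":-1.5,"z":-108,"yaw":0.1}]}}

```text
time: 29.52
ee_pos: [0.5614, 0.2268, 0.1093]
tcp_rot: [-180.0, 1.4, -175.2]
wrist_force: [-4.9, -23.2, 74.7]
opening: 0.023
```

Run:
```python
from h import *
o=get_obs();print(o)
shot('side','d8',(80,100,410,320),2.4);shot('wrist','w8')
```

```text
{'time': 29.525, 'q': array([22.18391596, 10.83917211,  0.66764489, 78.49939572, -0.43837927,
       17.35205009]), 'qd': array([ 0.04275454,  0.03677545,  0.04860249,  0.16125279,  0.02992916,
       -0.02632739]), 'joint_efforts': array([ 11.74350768, -14.59718496,  13.90552729,  -5.13312981,
         4.32253137,   0.26351921]), 'ee_pos': array([0.56141028, 0.22675037, 0.10933705]), 'tcp_rot': array([-179.97803255,    1.39932315, -175.1729506 ]), 'wrist_force': array([ -4.86248776, -23.23904048,  74.7350183 ]), 'torque': array([-3.55704486,  1.15725876,  0.19107296]), 'opening': 0.023032948416288907}
```

View pics/d8.png

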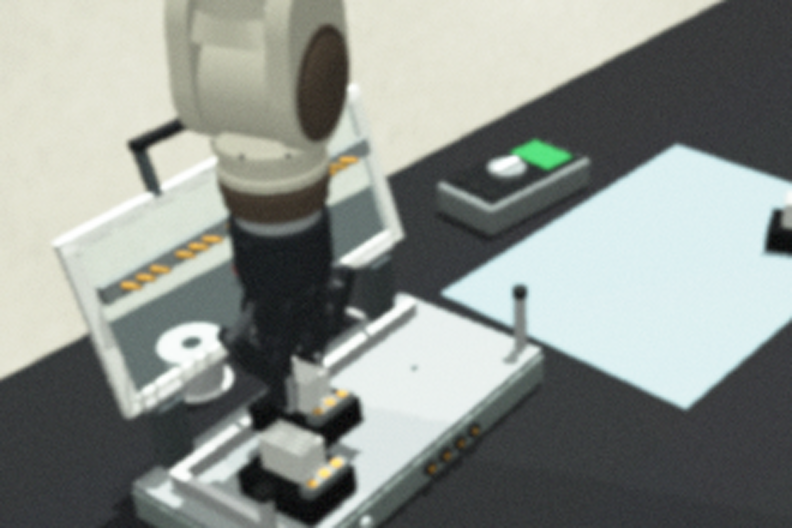

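View pics/w8.png

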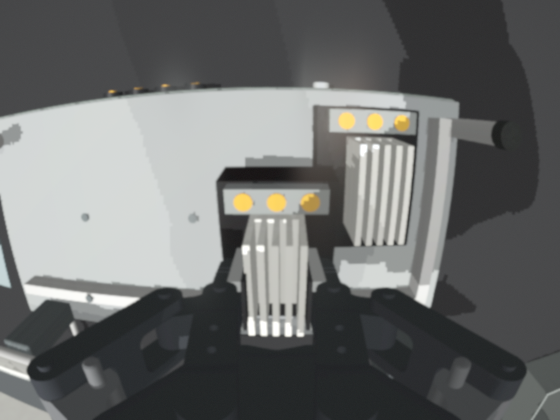

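Call:
{"op": "servo_tool", "data": {"steps": [{"x":-3,"y":0,"z":10,"yaw":0},{"x":-6,"y":0,"z":30,"yaw":0},{"x":-6,"y":0,"z":60,"yaw":0},{"x":-6,"y":0,"z":93,"yaw":0},{"x":-6,"y":0,"z":93,"yaw":0}]}}

```text
time: 30.25
ee_pos: [0.556, 0.2269, 0.2041]
tcp_rot: [180.0, 1.5, -175.2]
wrist_force: [-0.5, -0.3, -5.4]
opening: 0.023
```

Run:
```python
from fit import *
o=get_obs();print(o['time'],o['ee_pos'],o['tcp_rot'],o['opening'],o['wrist_force'])
row('w9');shot('side','d9',(80,100,410,320),2.4)
```

```text
30.25 [0.55602006 0.22694579 0.20414281] [ 179.96883326    1.53346793 -175.17796882] 0.022960200661842584 [-0.52227016 -0.27709163 -5.38964132]
sink [-110.1 -297.7] [ 4.2 10.7] -0.4 px [ 34. 140.]
sink [-90.6 -55. ] [23.2  3.2] 1.8 px [327. 152.]
sink [-88.1 -49.6] [28.4  3.2] 2.3 px [334. 154.]
sink [-79.5 -41.6] [ 8.8 46.3] -0.1 px [344. 166.]
sink [-79.4 -33.5] [45.3  3.5] 0.8 px [355. 168.]
case x [-117.1  -42.8] y [-298.9  -17.5] z 63.8
```

View pics/w9.png

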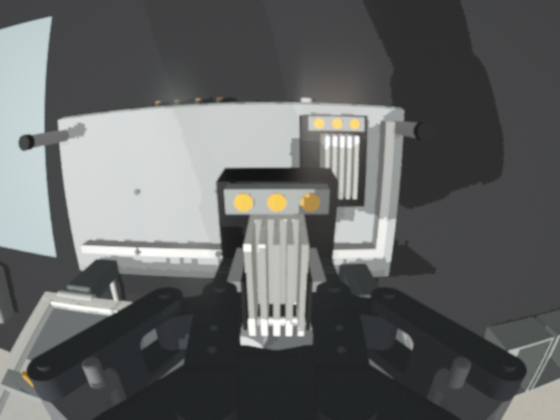

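View pics/d9.png

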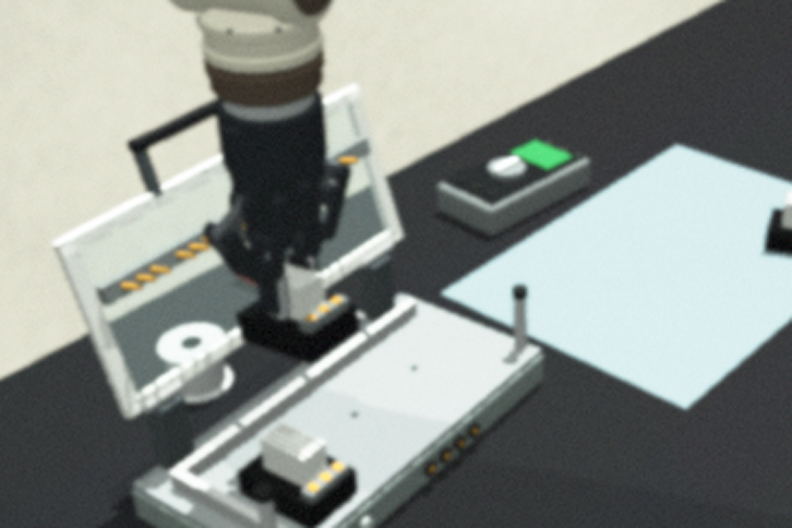

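Call:
{"op": "servo_tool", "data": {"steps": [{"x":0,"y":-25,"z":0,"yaw":0},{"x":0,"y":-75,"z":0,"yaw":0},{"x":2,"y":-130,"z":0,"yaw":0},{"x":4,"y":-185,"z":0,"yaw":0},{"x":6,"y":-240,"z":0,"yaw":0},{"x":8,"y":-295,"z":0,"yaw":0},{"x":8,"y":-350,"z":-20,"yaw":0},{"x":8,"y":-405,"z":-50,"yaw":0},{"x":8,"y":-445,"z":-90,"yaw":0},{"x":8,"y":-463,"z":-120,"yaw":0},{"x":8,"y":-463,"z":-138,"yaw":0},{"x":8,"y":-463,"z":-138,"yaw":0}]}}

```text
time: 31.85
ee_pos: [0.5617, -0.2352, 0.0602]
tcp_rot: [179.9, 1.1, -175.2]
wrist_force: [-0.2, 0.6, -4.6]
opening: 0.0231
```

Call:
{"op": "servo_tool", "data": {"steps": [{"x":0,"y":0,"z":-2,"yaw":0},{"x":0,"y":0,"z":-4,"yaw":0},{"x":0,"y":0,"z":-6,"yaw":0},{"x":0,"y":0,"z":-6,"yaw":0}]}}

```text
time: 32.35
ee_pos: [0.5618, -0.2351, 0.0544]
tcp_rot: [179.9, 1.1, -175.2]
wrist_force: [1.1, -0.1, -3.4]
opening: 0.0231
```

Call:
{"op": "servo_tool", "data": {"steps": [{"x":0,"y":0,"z":-1,"yaw":0},{"x":0,"y":0,"z":-2,"yaw":0},{"x":0,"y":0,"z":-2,"yaw":0}]}}

```text
time: 32.72
ee_pos: [0.562, -0.2351, 0.0531]
tcp_rot: [179.9, 1.1, -175.1]
wrist_force: [-2.0, 0.1, 3.2]
opening: 0.023
```

Call:
{"op": "servo_tool", "data": {"steps": [{"x":0,"y":0,"z":0,"yaw":0},{"x":0,"y":0,"z":0,"yaw":0},{"x":0,"y":0,"z":0,"yaw":0},{"x":0,"y":0,"z":10,"yaw":0},{"x":0,"y":0,"z":50,"yaw":0},{"x":-10,"y":20,"z":100,"yaw":0},{"x":-20,"y":65,"z":150,"yaw":0},{"x":-35,"y":120,"z":200,"yaw":0},{"x":-50,"y":175,"z":230,"yaw":0},{"x":-65,"y":230,"z":250,"yaw":0},{"x":-80,"y":285,"z":250,"yaw":0},{"x":-90,"y":340,"z":250,"yaw":0}], "grip": 46}}

```text
time: 34.22
ee_pos: [0.4721, 0.1018, 0.3048]
tcp_rot: [179.9, 1.3, -175.2]
wrist_force: [1.2, 0.1, 0.0]
opening: 0.0463
```

Call:
{"op": "servo_tool", "data": {"steps": [{"x":0,"y":50,"z":0,"yaw":0},{"x":0,"y":90,"z":0,"yaw":0},{"x":0,"y":110,"z":0,"yaw":0},{"x":0,"y":110,"z":0,"yaw":0}]}}

```text
time: 34.72
ee_pos: [0.472, 0.2125, 0.3049]
tcp_rot: [179.9, 1.3, -175.1]
wrist_force: [-0.4, -0.0, 0.2]
opening: 0.0463
```

Run:
```python
from fit import *
import fit
fit.C=np.array([.5956,.3225])
o=get_obs();print(o['time'],o['ee_pos'],o['tcp_rot'],o['opening'],o['wrist_force'])
im,d,T,F=row('w10')
m=((F[:,:,0]>-135)&(F[:,:,0]<10)&(F[:,:,1]>-150)&(F[:,:,1]<-2)&(F[:,:,2]>58)&(F[:,:,2]<110))
k,l,st,ce=cv2.connectedComponentsWithStats(m.astype(np.uint8));i=1+st[1:,4].argmax();p=F[l==i]
print(cv2.minAreaRect(p[:,:2].astype(np.float32)));print(cv2.minAreaRect(p[p[:,2]>88][:,:2].astype(np.float32)))
```

```text
34.725 [0.47201799 0.21249818 0.30487754] [ 179.92804861    1.26404036 -175.08463035] 0.046292878584988546 [-0.39460861 -0.02777039  0.23232712]
sink [-80.5 -54.9] [ 3.1 45.8] -0.0 px [315. 230.]
sink [-80.5 -49.4] [45.5  3. ] 1.6 px [320. 230.]
sink [-80.7 -44. ] [46.1  2.9] 0.9 px [325. 229.]
sink [-81.2 -38.4] [45.3  3.1] 1.4 px [330. 230.]
sink [-80.9 -32.9] [45.3  3.2] 1.4 px [335. 229.]
case x [-118.6  -43.8] y [-298.3  -16.8] z 63.9
((-80.92916870117188, -43.14363479614258), (76.15656280517578, 54.49872970581055), 0.5333082675933838)
((-80.72391510009766, -43.84623718261719), (46.14255142211914, 25.064098358154297), 1.4078516960144043)
```

View pics/w10.png

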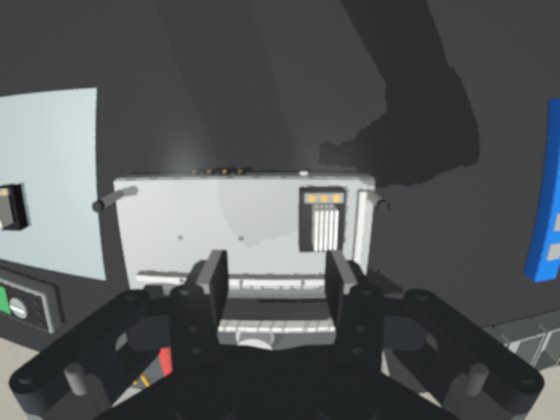

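Call:
{"op": "servo_tool", "data": {"steps": [{"x":15,"y":20,"z":-30,"yaw":1},{"x":35,"y":45,"z":-70,"yaw":1},{"x":46.5,"y":59.5,"z":-110,"yaw":1},{"x":46.5,"y":59.5,"z":-150,"yaw":1},{"x":46.5,"y":59.5,"z":-185,"yaw":1},{"x":46.5,"y":59.5,"z":-203,"yaw":1},{"x":46.5,"y":59.5,"z":-211,"yaw":1},{"x":46.5,"y":59.5,"z":-211,"yaw":1}]}}

```text
time: 35.78
ee_pos: [0.519, 0.2708, 0.0947]
tcp_rot: [179.9, 1.3, -174.2]
wrist_force: [0.1, -0.4, 0.3]
opening: 0.0462
```

Call:
{"op": "servo_tool", "data": {"steps": [{"x":0,"y":0,"z":0,"yaw":0},{"x":0,"y":0,"z":0,"yaw":0},{"x":0,"y":0,"z":0,"yaw":0},{"x":0,"y":0,"z":0,"yaw":0}], "grip": 20}}

```text
time: 36.28
ee_pos: [0.5197, 0.2712, 0.0964]
tcp_rot: [179.9, 1.5, -174.2]
wrist_force: [0.1, -0.8, 5.7]
opening: 0.0232
```

Call:
{"op": "servo_tool", "data": {"steps": [{"x":4,"y":0.3,"z":0,"yaw":-0.2},{"x":10,"y":0.8,"z":0,"yaw":-0.5},{"x":16,"y":1.3,"z":0,"yaw":-0.8},{"x":22,"y":1.8,"z":0,"yaw":-0.9},{"x":28,"y":2.3,"z":0,"yaw":-0.9},{"x":33,"y":2.8,"z":0,"yaw":-0.9},{"x":37,"y":3.1,"z":0,"yaw":-0.9},{"x":39,"y":3.3,"z":0,"yaw":-0.9},{"x":39,"y":3.3,"z":0,"yaw":-0.9}]}}

```text
time: 37.4
ee_pos: [0.5591, 0.2745, 0.0964]
tcp_rot: [179.9, 1.5, -175.1]
wrist_force: [0.1, 1.3, 1.5]
opening: 0.0233
```

Call:
{"op": "servo_tool", "data": {"steps": [{"x":1.5,"y":0.1,"z":0,"yaw":0},{"x":3,"y":0.3,"z":0,"yaw":0},{"x":4,"y":0.3,"z":0,"yaw":0},{"x":4,"y":0.3,"z":0,"yaw":0}]}}

```text
time: 37.9
ee_pos: [0.5625, 0.2748, 0.0964]
tcp_rot: [179.9, 1.4, -175.1]
wrist_force: [-5.7, -0.4, 3.4]
opening: 0.0233
```

Call:
{"op": "servo_tool", "data": {"steps": [{"x":0,"y":4,"z":0,"yaw":0},{"x":-0.4,"y":8,"z":0,"yaw":0},{"x":-0.8,"y":12,"z":0,"yaw":0},{"x":-1,"y":15,"z":0,"yaw":0},{"x":-1,"y":15,"z":0,"yaw":0}]}}

```text
time: 38.52
ee_pos: [0.5613, 0.2892, 0.0964]
tcp_rot: [180.0, 1.4, -175.1]
wrist_force: [-4.0, -3.1, 3.5]
opening: 0.0232
```

Call:
{"op": "servo_tool", "data": {"steps": [{"x":0.5,"y":2,"z":0,"yaw":0},{"x":1,"y":4,"z":0,"yaw":0},{"x":1,"y":5,"z":0,"yaw":0},{"x":1,"y":5,"z":0,"yaw":0}]}}

```text
time: 39.02
ee_pos: [0.5612, 0.2922, 0.0966]
tcp_rot: [-179.8, 1.2, -175.2]
wrist_force: [-9.5, -11.9, 8.3]
opening: 0.0231
```

Call:
{"op": "servo_tool", "data": {"steps": [{"x":0,"y":0,"z":0,"yaw":0},{"x":0,"y":0,"z":0,"yaw":0},{"x":0,"y":0,"z":0,"yaw":0},{"x":0,"y":0,"z":8,"yaw":0},{"x":0,"y":0,"z":35,"yaw":0},{"x":-35,"y":-2,"z":45,"yaw":0},{"x":-70,"y":-4,"z":35,"yaw":0},{"x":-70,"y":-4,"z":0,"yaw":0},{"x":-68,"y":-4,"z":-21,"yaw":0},{"x":-60,"y":-4,"z":-21,"yaw":0},{"x":-54,"y":-3.5,"z":-21,"yaw":0},{"x":-54,"y":-3.5,"z":-21,"yaw":0}], "grip": 40}}

```text
time: 40.52
ee_pos: [0.5076, 0.2887, 0.0757]
tcp_rot: [-179.8, 1.2, -175.2]
wrist_force: [-0.5, 0.2, -0.1]
opening: 0.0402
```

Call:
{"op": "servo_tool", "data": {"steps": [{"x":1,"y":0,"z":0,"yaw":0},{"x":2,"y":0.1,"z":0,"yaw":0},{"x":4,"y":0.3,"z":0,"yaw":0},{"x":6,"y":0.5,"z":0,"yaw":0},{"x":6,"y":0.5,"z":0,"yaw":0}], "grip": 0}}

```text
time: 41.15
ee_pos: [0.5118, 0.289, 0.0756]
tcp_rot: [-179.8, 1.0, -175.1]
wrist_force: [-10.7, -1.4, 6.1]
opening: 0.0
```

Call:
{"op": "servo_tool", "data": {"steps": [{"x":-5,"y":-1,"z":0,"yaw":0},{"x":-10,"y":-20,"z":0,"yaw":0},{"x":-5,"y":-50,"z":0,"yaw":0},{"x":25,"y":-50,"z":0,"yaw":0},{"x":52,"y":-48,"z":0,"yaw":0},{"x":51.5,"y":-42,"z":0,"yaw":0},{"x":51.2,"y":-38,"z":0,"yaw":0},{"x":51,"y":-36,"z":0,"yaw":0},{"x":51,"y":-34,"z":0,"yaw":0},{"x":51,"y":-34,"z":0,"yaw":0}]}}

```text
time: 42.4
ee_pos: [0.5622, 0.2533, 0.0756]
tcp_rot: [-179.6, 1.0, -175.2]
wrist_force: [-0.9, -10.6, 0.9]
opening: -0.0002
```

Call:
{"op": "servo_tool", "data": {"steps": [{"x":0,"y":-8,"z":0,"yaw":0},{"x":0,"y":-10,"z":40,"yaw":0},{"x":-10,"y":-15,"z":90,"yaw":0},{"x":-20,"y":-50,"z":140,"yaw":0},{"x":-30,"y":-100,"z":180,"yaw":0},{"x":-40,"y":-150,"z":220,"yaw":0},{"x":-50,"y":-205,"z":250,"yaw":0},{"x":-60,"y":-260,"z":280,"yaw":0},{"x":-70,"y":-315,"z":298,"yaw":0},{"x":-80,"y":-370,"z":298,"yaw":0},{"x":-92,"y":-415,"z":298,"yaw":0},{"x":-92,"y":-415,"z":298,"yaw":0}], "grip": 46}}

```text
time: 43.9
ee_pos: [0.4691, -0.1638, 0.3737]
tcp_rot: [-179.6, 1.0, -175.4]
wrist_force: [-0.2, 0.5, 1.1]
opening: 0.0461
```

Run:
```python
from units import *
print(get_obs()['time'],get_obs()['ee_pos'],get_obs()['tcp_rot'])
find('wrist','w11');find('scene','s11')
```

```text
43.9 [ 0.4690559  -0.16376981  0.37370931] [-179.58089797    0.98732937 -175.39106123]
px [147. 132.] n 1728 case [ 431.6 -365.8] [76.9 55.2] 23.2 sink 495 [ 431.4 -366.1] [46.4 25.6] 23.9 ztop 0.0563
px [227. 218.] n 1736 case [ 556.8 -234.4] [76.1 54.2] 5.3 sink 386 [ 556.7 -235.1] [44.9 24.9] 5.4 ztop 0.0563
px [212. 147.] n 406 case [ 432.1 -366.1] [82.2 56.2] 21.6 sink 98 [ 431.6 -366.7] [46.8 26.3] 24.6 ztop 0.0602
px [216. 189.] n 504 case [ 556.2 -235.7] [79.5 56.8] 4.9 sink 132 [ 556.9 -235.8] [48.4 25.4] 5.6 ztop 0.06
```

View pics/w11.png

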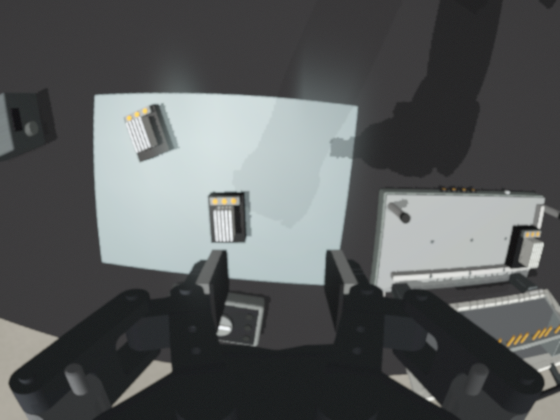

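Call:
{"op": "servo_tool", "data": {"steps": [{"x":25,"y":-20,"z":-40,"yaw":0.2},{"x":55,"y":-45,"z":-85,"yaw":0.5},{"x":80,"y":-65,"z":-135,"yaw":0.5},{"x":88,"y":-71.5,"z":-185,"yaw":0.5},{"x":88,"y":-71.5,"z":-235,"yaw":0.5},{"x":88,"y":-71.5,"z":-275,"yaw":0.5},{"x":88,"y":-71.5,"z":-300,"yaw":0.5},{"x":88,"y":-71.5,"z":-315,"yaw":0.5},{"x":88,"y":-71.5,"z":-321,"yaw":0.5},{"x":88,"y":-71.5,"z":-321,"yaw":0.5}]}}

```text
time: 45.25
ee_pos: [0.5583, -0.2328, 0.0533]
tcp_rot: [-179.6, 1.0, -174.7]
wrist_force: [-0.7, -1.1, 0.1]
opening: 0.046
```

Call:
{"op": "servo_tool", "data": {"steps": [{"x":0,"y":0,"z":0,"yaw":0},{"x":0,"y":0,"z":0,"yaw":0},{"x":0,"y":0,"z":0,"yaw":0},{"x":0,"y":0,"z":0,"yaw":0}], "grip": 20, "grip_force": 40}}

```text
time: 45.75
ee_pos: [0.559, -0.2331, 0.0547]
tcp_rot: [-179.5, 1.2, -174.7]
wrist_force: [-0.2, 0.5, 6.9]
opening: 0.0235
```

Call:
{"op": "servo_tool", "data": {"steps": [{"x":0,"y":0,"z":15,"yaw":0},{"x":0,"y":0,"z":50,"yaw":0},{"x":0,"y":10,"z":100,"yaw":0},{"x":0,"y":50,"z":140,"yaw":-0.2},{"x":0,"y":105,"z":146,"yaw":-0.4},{"x":0,"y":160,"z":146,"yaw":-0.4},{"x":0,"y":215,"z":146,"yaw":-0.4},{"x":-1,"y":270,"z":146,"yaw":-0.4},{"x":-1,"y":325,"z":146,"yaw":-0.4},{"x":-2,"y":380,"z":146,"yaw":-0.4},{"x":-2,"y":435,"z":146,"yaw":-0.4},{"x":-2,"y":461,"z":146,"yaw":-0.4}]}}

```text
time: 47.25
ee_pos: [0.5563, 0.2306, 0.201]
tcp_rot: [-179.6, 1.1, -175.0]
wrist_force: [-0.2, -0.4, -3.8]
opening: 0.023
```

Call:
{"op": "servo_tool", "data": {"steps": [{"x":0,"y":0,"z":0,"yaw":0},{"x":0,"y":0,"z":0,"yaw":0}]}}

```text
time: 47.5
ee_pos: [0.5562, 0.2302, 0.2012]
tcp_rot: [-179.5, 1.1, -175.0]
wrist_force: [0.3, 0.0, -3.4]
opening: 0.023
```

```bash
sed -i 's/C=np.array(.*;/C=np.array([.5956,.3225]);/' fit.py
python3 - <<'E'
from fit import *
o=get_obs();print(o['time'],o['ee_pos'],o['tcp_rot'],o['opening'],o['wrist_force'])
row('w12')
E
```

```text
47.5 [0.55618723 0.23016759 0.20124995] [-179.53888241    1.11725417 -174.97087434] 0.02300573340888716 [ 0.33371747  0.03429787 -3.44067516]
sink [-110.9 -297.6] [12.6  4.7] 0.2 px [ 32. 141.]
sink [-37.5 -36.7] [46.6  3.3] 0.4 px [345. 225.]
sink [-37.6 -31. ] [46.5  3.3] 0.3 px [352. 224.]
sink [-38.  -20.4] [13.6 46.1] -0.4 px [365. 224.]
case x [-1.139e+02  1.000e-01] y [-298.8    1.3] z 64.3
```

View pics/w12.png

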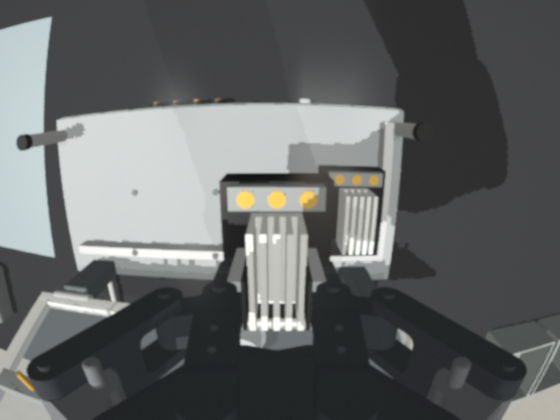

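Call:
{"op": "servo_tool", "data": {"steps": [{"x":0,"y":-1.5,"z":-30,"yaw":0},{"x":0,"y":-1.5,"z":-65,"yaw":0},{"x":0,"y":-1.5,"z":-90,"yaw":0},{"x":0,"y":-1.5,"z":-102,"yaw":0},{"x":0,"y":-1.5,"z":-105,"yaw":0},{"x":0,"y":-1.5,"z":-105,"yaw":0}]}}

```text
time: 48.3
ee_pos: [0.5568, 0.2281, 0.0973]
tcp_rot: [-179.6, 1.2, -175.0]
wrist_force: [0.1, 0.1, -2.7]
opening: 0.0235
```

Call:
{"op": "servo_tool", "data": {"steps": [{"x":0,"y":0,"z":-1,"yaw":0},{"x":0,"y":0,"z":-2,"yaw":0},{"x":0,"y":0,"z":-3,"yaw":0},{"x":0,"y":0,"z":-3,"yaw":0}]}}

```text
time: 48.8
ee_pos: [0.5567, 0.2282, 0.0942]
tcp_rot: [-179.6, 1.2, -175.0]
wrist_force: [-0.8, -0.9, -3.9]
opening: 0.0231
```

Call:
{"op": "servo_tool", "data": {"steps": [{"x":0,"y":0,"z":-1,"yaw":0},{"x":0,"y":0,"z":-2,"yaw":0},{"x":0,"y":0,"z":-2,"yaw":0}]}}

```text
time: 49.18
ee_pos: [0.5568, 0.2282, 0.0927]
tcp_rot: [-179.6, 1.2, -175.0]
wrist_force: [-2.1, -1.6, 1.7]
opening: 0.0234
```

Call:
{"op": "servo_tool", "data": {"steps": [{"x":2,"y":0.2,"z":0,"yaw":0},{"x":4,"y":0.3,"z":0,"yaw":0},{"x":6,"y":0.5,"z":0,"yaw":0},{"x":8,"y":0.7,"z":0,"yaw":0},{"x":8,"y":0.7,"z":0,"yaw":0}]}}

```text
time: 49.8
ee_pos: [0.5651, 0.229, 0.0928]
tcp_rot: [-179.6, 1.2, -175.0]
wrist_force: [-1.6, 0.0, 0.5]
opening: 0.0231
```

Call:
{"op": "servo_tool", "data": {"steps": [{"x":1.5,"y":0.1,"z":0,"yaw":0},{"x":3,"y":0.2,"z":0,"yaw":0},{"x":3,"y":0.2,"z":0,"yaw":0}]}}

```text
time: 50.18
ee_pos: [0.5676, 0.2291, 0.0927]
tcp_rot: [-179.6, 1.2, -175.0]
wrist_force: [-5.4, -0.3, 3.1]
opening: 0.0231
```

Call:
{"op": "servo_tool", "data": {"steps": [{"x":0,"y":2,"z":0,"yaw":0},{"x":-0.2,"y":4,"z":0,"yaw":0},{"x":-0.4,"y":6,"z":0,"yaw":0},{"x":-0.6,"y":8,"z":0,"yaw":0},{"x":-0.6,"y":8,"z":0,"yaw":0}]}}

```text
time: 50.8
ee_pos: [0.567, 0.2365, 0.0928]
tcp_rot: [-179.5, 1.2, -175.1]
wrist_force: [-2.8, -4.5, 1.5]
opening: 0.0228
```

Call:
{"op": "servo_tool", "data": {"steps": [{"x":0.5,"y":1.5,"z":0,"yaw":0},{"x":1,"y":3,"z":0,"yaw":0},{"x":1,"y":4,"z":0,"yaw":0},{"x":1,"y":4,"z":0,"yaw":0}]}}

```text
time: 51.3
ee_pos: [0.567, 0.2387, 0.0929]
tcp_rot: [-179.3, 1.0, -175.1]
wrist_force: [-9.4, -10.6, 6.6]
opening: 0.0232
```

Call:
{"op": "servo_tool", "data": {"steps": [{"x":0,"y":0,"z":0,"yaw":0},{"x":0,"y":0,"z":0,"yaw":0},{"x":0,"y":0,"z":0,"yaw":0},{"x":0,"y":0,"z":8,"yaw":0},{"x":0,"y":0,"z":35,"yaw":0},{"x":-35,"y":-2,"z":45,"yaw":0},{"x":-70,"y":-4,"z":35,"yaw":0},{"x":-70,"y":-4,"z":5,"yaw":0},{"x":-68,"y":-4,"z":-17,"yaw":0},{"x":-60,"y":-4,"z":-17,"yaw":0},{"x":-55,"y":-3.5,"z":-17,"yaw":0},{"x":-55,"y":-3.5,"z":-17,"yaw":0}], "grip": 40}}

```text
time: 52.8
ee_pos: [0.513, 0.2355, 0.0771]
tcp_rot: [-179.3, 1.1, -175.2]
wrist_force: [-0.5, 0.4, 0.1]
opening: 0.0403
```

Call:
{"op": "servo_tool", "data": {"steps": [{"x":1,"y":0,"z":0,"yaw":0},{"x":2,"y":0.1,"z":0,"yaw":0},{"x":4,"y":0.3,"z":0,"yaw":0},{"x":6,"y":0.5,"z":0,"yaw":0},{"x":6,"y":0.5,"z":0,"yaw":0}], "grip": 0}}

```text
time: 53.42
ee_pos: [0.5164, 0.2357, 0.0772]
tcp_rot: [-179.3, 0.8, -175.1]
wrist_force: [-16.0, -1.9, 10.9]
opening: -0.0002
```

Home in x (predicted 0.5166). Now the sideways push.

Call:
{"op": "servo_tool", "data": {"steps": [{"x":-5,"y":-1,"z":0,"yaw":0},{"x":-10,"y":-20,"z":0,"yaw":0},{"x":-5,"y":-50,"z":0,"yaw":0},{"x":25,"y":-50,"z":0,"yaw":0},{"x":52,"y":-48,"z":0,"yaw":0},{"x":51.5,"y":-42,"z":0,"yaw":0},{"x":51.2,"y":-38,"z":0,"yaw":0},{"x":51,"y":-36,"z":0,"yaw":0},{"x":51,"y":-34,"z":0,"yaw":0},{"x":51,"y":-34,"z":0,"yaw":0}]}}

```text
time: 54.68
ee_pos: [0.5667, 0.2002, 0.0771]
tcp_rot: [-179.1, 0.7, -175.2]
wrist_force: [-0.4, -8.2, 0.6]
opening: -0.0
```

Call:
{"op": "servo_tool", "data": {"steps": [{"x":0,"y":-8,"z":0,"yaw":0},{"x":0,"y":-10,"z":40,"yaw":0},{"x":-20,"y":-15,"z":90,"yaw":0},{"x":-50,"y":-20,"z":140,"yaw":0},{"x":-80,"y":-10,"z":190,"yaw":0},{"x":-80,"y":0,"z":220,"yaw":0},{"x":-80,"y":0,"z":220,"yaw":0}]}}

```text
time: 55.55
ee_pos: [0.4868, 0.2009, 0.3]
tcp_rot: [-179.3, 1.0, -175.1]
wrist_force: [-0.4, 0.1, 0.1]
opening: -0.0001
```

Run:
```python
from fit import *
o=get_obs();print(o['time'],o['ee_pos'],o['tcp_rot'],o['opening'],o['wrist_force'])
row('w13')
```

```text
55.55 [0.48684731 0.20086731 0.29996045] [-179.25371764    1.00943845 -175.08629884] -8.286608694916442e-05 [-0.44449958  0.14687313  0.09485033]
sink [-38.2 -69.1] [46.4  2.9] 0.3 px [316. 256.]
sink [-38.4 -36.5] [46.8  3.3] 0.3 px [345. 257.]
sink [-37.7 -22.8] [19.6 47.6] -0.1 px [357. 256.]
sink [-38.3 -74.6] [46.5  2.8] 0.7 px [311. 257.]
case x [-110.7   -1.2] y [-297.8    0.8] z 64.1
```

View pics/w13.png

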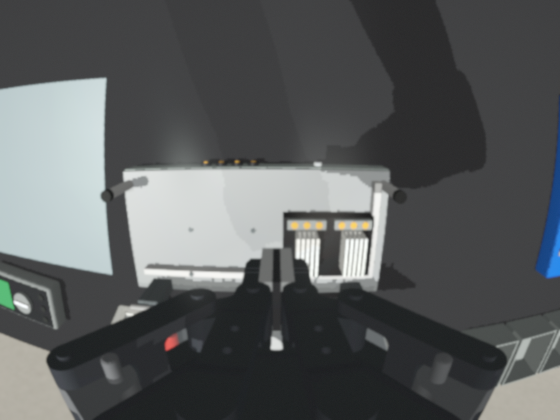

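Call:
{"op": "servo_tool", "data": {"steps": [{"x":-5,"y":-40,"z":20,"yaw":0},{"x":-10,"y":-90,"z":40,"yaw":0},{"x":-15,"y":-145,"z":60,"yaw":0},{"x":-20,"y":-200,"z":70,"yaw":0},{"x":-25,"y":-255,"z":70,"yaw":0},{"x":-30,"y":-310,"z":70,"yaw":2},{"x":-35,"y":-365,"z":70,"yaw":6},{"x":-40,"y":-420,"z":70,"yaw":12},{"x":-45,"y":-450,"z":70,"yaw":18},{"x":-45,"y":-450,"z":70,"yaw":18}], "grip": 46}}

```text
time: 56.85
ee_pos: [0.441, -0.2515, 0.3659]
tcp_rot: [-179.3, 0.7, -157.3]
wrist_force: [-0.3, -0.3, 0.8]
opening: 0.0459
```

Run:
```python
from units import *
print(get_obs()['time'],get_obs()['ee_pos'],get_obs()['tcp_rot'],get_obs()['q'])
find('wrist','w14');find('scene','s14')
```

```text
56.85 [ 0.44103026 -0.25146702  0.36591364] [-179.33364585    0.74365173 -157.27801348] [-29.78650177   2.45119795  20.30700989 106.87448066   0.18442626
 -52.50258441]
px [208. 131.] n 1993 case [ 431.5 -366. ] [76.1 55.2] 23.2 sink 479 [ 431.3 -365.9] [46.5 24.7] 23.6 ztop 0.0562
px [212. 147.] n 407 case [ 430.6 -367.8] [82.5 57.6] 21.5 sink 104 [ 431.  -366.7] [51.3 26.1] 21.6 ztop 0.0601
```

View pics/w14.png

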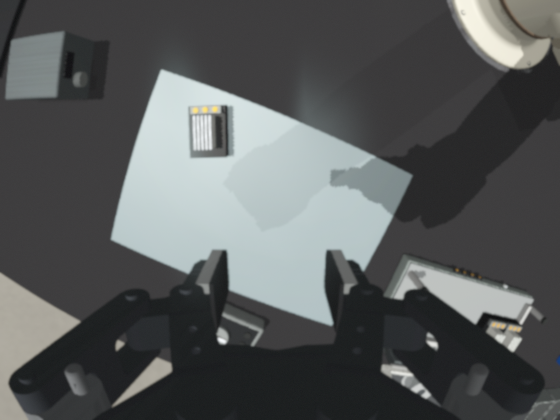

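Call:
{"op": "servo_tool", "data": {"steps": [{"x":-2,"y":-30,"z":-40,"yaw":0.3},{"x":-5,"y":-70,"z":-85,"yaw":0.6},{"x":-8,"y":-105,"z":-135,"yaw":0.6},{"x":-9.5,"y":-114.5,"z":-185,"yaw":0.6},{"x":-9.5,"y":-114.5,"z":-235,"yaw":0.6},{"x":-9.5,"y":-114.5,"z":-275,"yaw":0.6},{"x":-9.5,"y":-114.5,"z":-298,"yaw":0.6},{"x":-9.5,"y":-114.5,"z":-310,"yaw":0.6},{"x":-9.5,"y":-114.5,"z":-313,"yaw":0.6},{"x":-9.5,"y":-114.5,"z":-313,"yaw":0.6}]}}

```text
time: 58.2
ee_pos: [0.4325, -0.364, 0.0548]
tcp_rot: [-179.2, 0.8, -156.6]
wrist_force: [0.0, -1.1, -0.5]
opening: 0.0459
```

Call:
{"op": "servo_tool", "data": {"steps": [{"x":0,"y":0,"z":0,"yaw":0},{"x":0,"y":0,"z":0,"yaw":0},{"x":0,"y":0,"z":0,"yaw":0},{"x":0,"y":0,"z":0,"yaw":0}], "grip": 20, "grip_force": 40}}

```text
time: 58.7
ee_pos: [0.4331, -0.3644, 0.056]
tcp_rot: [-179.1, 0.9, -156.6]
wrist_force: [-0.1, 0.9, 6.5]
opening: 0.0233
```

Call:
{"op": "servo_tool", "data": {"steps": [{"x":0,"y":0,"z":15,"yaw":0},{"x":0,"y":0,"z":50,"yaw":0},{"x":2,"y":10,"z":100,"yaw":-2},{"x":12,"y":50,"z":140,"yaw":-4},{"x":24,"y":100,"z":145,"yaw":-7},{"x":36,"y":150,"z":145,"yaw":-10},{"x":48,"y":200,"z":145,"yaw":-13},{"x":60,"y":250,"z":145,"yaw":-16},{"x":72,"y":300,"z":145,"yaw":-18.5},{"x":84,"y":350,"z":145,"yaw":-18.5},{"x":96,"y":400,"z":145,"yaw":-18.5},{"x":108,"y":450,"z":145,"yaw":-18.5}]}}

```text
time: 60.2
ee_pos: [0.5412, 0.0872, 0.2019]
tcp_rot: [-179.1, 0.9, -175.1]
wrist_force: [1.4, -1.0, -2.8]
opening: 0.0232
```

Call:
{"op": "servo_tool", "data": {"steps": [{"x":10,"y":45,"z":0,"yaw":0},{"x":20,"y":80,"z":0,"yaw":0},{"x":20,"y":89,"z":0,"yaw":0},{"x":20,"y":89,"z":0,"yaw":0}]}}

```text
time: 60.7
ee_pos: [0.5609, 0.1763, 0.2021]
tcp_rot: [-179.1, 0.9, -175.1]
wrist_force: [-0.1, 0.5, -1.8]
opening: 0.0235
```

Run:
```python
from fit import *
o=get_obs();print(o['time'],o['ee_pos'],o['tcp_rot'],o['opening'],o['wrist_force'])
row('w15')
```

```text
60.7 [0.56089802 0.1763192  0.20211078] [-179.11027186    0.91061022 -175.09452754] 0.023472274089432373 [-0.1158409   0.47565274 -1.82673674]
sink [-110.8 -297.7] [ 4.1 11.5] -2.5 px [ 81. 135.]
sink [-37.7 -90.5] [ 2.9 46.6] -0.4 px [346. 225.]
sink [-38.  -85.1] [46.2  3.2] 0.1 px [353. 224.]
sink [-38.  -76.8] [ 8.5 46.1] -0.2 px [363. 224.]
sink [-38.1 -68.9] [ 3. 46.] -0.1 px [373. 224.]
sink [-37.4 -25.6] [25.4 47. ] -0.3 px [424. 224.]
case x [-111.2   -0.2] y [-298.   -2.] z 64.1
```

View pics/w15.png

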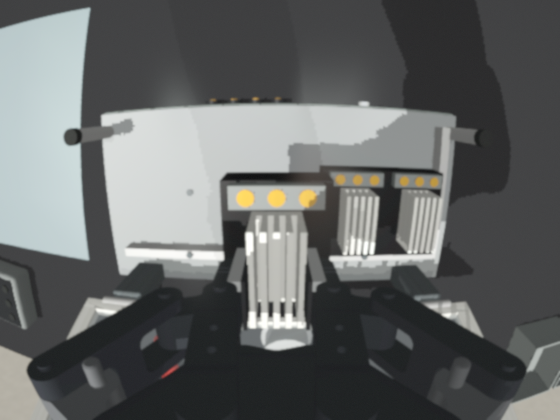

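Call:
{"op": "servo_tool", "data": {"steps": [{"x":0,"y":-1.5,"z":-30,"yaw":0},{"x":0,"y":-1.5,"z":-65,"yaw":0},{"x":0,"y":-1.5,"z":-90,"yaw":0},{"x":0,"y":-1.5,"z":-102,"yaw":0},{"x":0,"y":-1.5,"z":-105,"yaw":0},{"x":0,"y":-1.5,"z":-105,"yaw":0}]}}

```text
time: 61.5
ee_pos: [0.5613, 0.174, 0.0982]
tcp_rot: [-179.1, 1.0, -175.2]
wrist_force: [-0.0, 0.4, -1.7]
opening: 0.0231
```

Call:
{"op": "servo_tool", "data": {"steps": [{"x":0,"y":0,"z":-1,"yaw":0},{"x":0,"y":0,"z":-2,"yaw":0},{"x":0,"y":0,"z":-3,"yaw":0},{"x":0,"y":0,"z":-3,"yaw":0}]}}

```text
time: 62.0
ee_pos: [0.5613, 0.174, 0.0952]
tcp_rot: [-179.1, 1.0, -175.2]
wrist_force: [1.0, -0.2, -2.8]
opening: 0.0231
```

Call:
{"op": "servo_tool", "data": {"steps": [{"x":0,"y":0,"z":-1,"yaw":0},{"x":0,"y":0,"z":-2,"yaw":0},{"x":0,"y":0,"z":-2,"yaw":0}]}}

```text
time: 62.38
ee_pos: [0.5614, 0.174, 0.0941]
tcp_rot: [-179.1, 1.0, -175.2]
wrist_force: [-2.5, -1.9, 5.2]
opening: 0.0233
```

Call:
{"op": "servo_tool", "data": {"steps": [{"x":2,"y":0.2,"z":0,"yaw":0},{"x":4,"y":0.3,"z":0,"yaw":0},{"x":6,"y":0.5,"z":0,"yaw":0},{"x":8,"y":0.7,"z":0,"yaw":0},{"x":8,"y":0.7,"z":0,"yaw":0}]}}

```text
time: 63.0
ee_pos: [0.5697, 0.1748, 0.0941]
tcp_rot: [-179.1, 1.1, -175.2]
wrist_force: [-1.6, -0.6, 1.6]
opening: 0.023
```

Call:
{"op": "servo_tool", "data": {"steps": [{"x":1.5,"y":0.1,"z":0,"yaw":0},{"x":3,"y":0.2,"z":0,"yaw":0},{"x":3.5,"y":0.2,"z":0,"yaw":0},{"x":3.5,"y":0.2,"z":0,"yaw":0}]}}

```text
time: 63.5
ee_pos: [0.5725, 0.175, 0.0941]
tcp_rot: [-179.1, 1.0, -175.2]
wrist_force: [-6.5, 0.2, 3.7]
opening: 0.0231
```

Call:
{"op": "servo_tool", "data": {"steps": [{"x":0,"y":2,"z":0,"yaw":0},{"x":-0.2,"y":4,"z":0,"yaw":0},{"x":-0.4,"y":6,"z":0,"yaw":0},{"x":-0.6,"y":8,"z":0,"yaw":0},{"x":-0.6,"y":8,"z":0,"yaw":0}]}}

```text
time: 64.12
ee_pos: [0.5719, 0.1822, 0.0942]
tcp_rot: [-179.0, 1.0, -175.2]
wrist_force: [-2.9, -4.0, 4.0]
opening: 0.0237
```

Call:
{"op": "servo_tool", "data": {"steps": [{"x":0.5,"y":1.5,"z":0,"yaw":0},{"x":1,"y":3,"z":0,"yaw":0},{"x":1,"y":4.5,"z":0,"yaw":0},{"x":1,"y":4.5,"z":0,"yaw":0}]}}

```text
time: 64.62
ee_pos: [0.5719, 0.1847, 0.0943]
tcp_rot: [-178.8, 0.8, -175.3]
wrist_force: [-9.0, -10.5, 7.9]
opening: 0.0232
```

Call:
{"op": "servo_tool", "data": {"steps": [{"x":0,"y":0,"z":0,"yaw":0},{"x":0,"y":0,"z":0,"yaw":0},{"x":0,"y":0,"z":0,"yaw":0},{"x":0,"y":0,"z":8,"yaw":0},{"x":0,"y":0,"z":35,"yaw":0},{"x":-35,"y":-2,"z":45,"yaw":0},{"x":-70,"y":-4,"z":35,"yaw":0},{"x":-70,"y":-4,"z":5,"yaw":0},{"x":-68,"y":-4,"z":-18,"yaw":0},{"x":-60,"y":-4,"z":-18,"yaw":0},{"x":-55,"y":-3.5,"z":-18,"yaw":0},{"x":-55,"y":-3.5,"z":-18,"yaw":0}], "grip": 40}}

```text
time: 66.12
ee_pos: [0.5179, 0.1814, 0.0774]
tcp_rot: [-178.8, 0.9, -175.3]
wrist_force: [-0.4, 0.5, -0.1]
opening: 0.0399
```

Call:
{"op": "servo_tool", "data": {"steps": [{"x":1,"y":0,"z":0,"yaw":0},{"x":2,"y":0.1,"z":0,"yaw":0},{"x":4,"y":0.3,"z":0,"yaw":0},{"x":6,"y":0.5,"z":0,"yaw":0},{"x":6,"y":0.5,"z":0,"yaw":0}], "grip": 0}}

```text
time: 66.75
ee_pos: [0.521, 0.1816, 0.0775]
tcp_rot: [-178.8, 0.5, -175.3]
wrist_force: [-17.5, -1.6, 10.7]
opening: 0.0003
```

Call:
{"op": "servo_tool", "data": {"steps": [{"x":-5,"y":-1,"z":0,"yaw":0},{"x":-10,"y":-20,"z":0,"yaw":0},{"x":-5,"y":-50,"z":0,"yaw":0},{"x":25,"y":-50,"z":0,"yaw":0},{"x":52,"y":-48,"z":0,"yaw":0},{"x":51.5,"y":-42,"z":0,"yaw":0},{"x":51.2,"y":-38,"z":0,"yaw":0},{"x":51,"y":-36,"z":0,"yaw":0},{"x":51,"y":-33.5,"z":0,"yaw":0},{"x":51,"y":-33.5,"z":0,"yaw":0}]}}

```text
time: 68.0
ee_pos: [0.5713, 0.1466, 0.0775]
tcp_rot: [-178.6, 0.5, -175.3]
wrist_force: [-0.8, -9.6, 1.3]
opening: 0.0003
```

Call:
{"op": "servo_tool", "data": {"steps": [{"x":0,"y":-8,"z":0,"yaw":0},{"x":0,"y":-10,"z":40,"yaw":0},{"x":-20,"y":0,"z":90,"yaw":0},{"x":-50,"y":20,"z":140,"yaw":0},{"x":-90,"y":40,"z":190,"yaw":0},{"x":-100,"y":55,"z":220,"yaw":0},{"x":-100,"y":55,"z":220,"yaw":0}]}}

```text
time: 68.88
ee_pos: [0.471, 0.2027, 0.3008]
tcp_rot: [-178.8, 0.8, -175.2]
wrist_force: [0.3, 0.2, -0.7]
opening: -0.0001
```

Run:
```python
from fit import *
o=get_obs();print(o['time'],o['ee_pos'],o['tcp_rot'],o['opening'],o['wrist_force'])
im,d,T,F=row('w16')
Q=F.reshape(-1,3);m=(Q[:,0]>-150)&(Q[:,0]<30)&(Q[:,1]>-200)&(Q[:,1]<40)&(Q[:,2]>58)&(Q[:,2]<68);q=Q[m]
for y0 in (-5,-27,-49,-59,-81,-103,-113,-135,-157):
    s=q[abs(q[:,1]-y0)<4];print(y0,np.percentile(s[:,0],[2,98]).round(1) if len(s)>5 else len(s))
s=q[(q[:,0]>-74)&(q[:,0]<-5)];print('y ext',np.percentile(s[:,1],[1,99]).round(1))
cv2.imwrite('pics/w16z.png',cv2.resize(im[190:320,240:440,::-1],None,fx=4,fy=4,interpolation=cv2.INTER_CUBIC))
shot('scene','s16',(120,100,440,340),2.4)
```

```text
68.875 [0.4709799  0.20273152 0.30080603] [-178.77024705    0.79212273 -175.18747045] -0.00010727444320517986 [ 0.34947131  0.15238396 -0.70633803]
sink [-40.7 -68.9] [41.7  2.8] 0.4 px [315. 267.]
sink [-38.1 -25.4] [46.8 24.9] 0.6 px [352. 269.]
case x [-108.7   -1.7] y [-297.3    0.6] z 64.2
-5 [-75.9  -2.4]
-27 [-76.5  -0.3]
-49 [-76.1  -2. ]
-59 [-75.4  -1.7]
-81 [-75.7 -60.9]
-103 [-75.9 -54.3]
-113 [-75.8 -53.6]
-135 [-75.7 -60. ]
-157 [-75.3  -6.9]
y ext [-160.3    0.9]
```

View pics/w16.png

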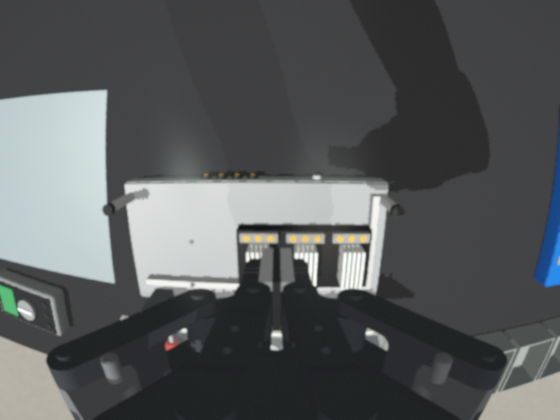

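View pics/s16.png

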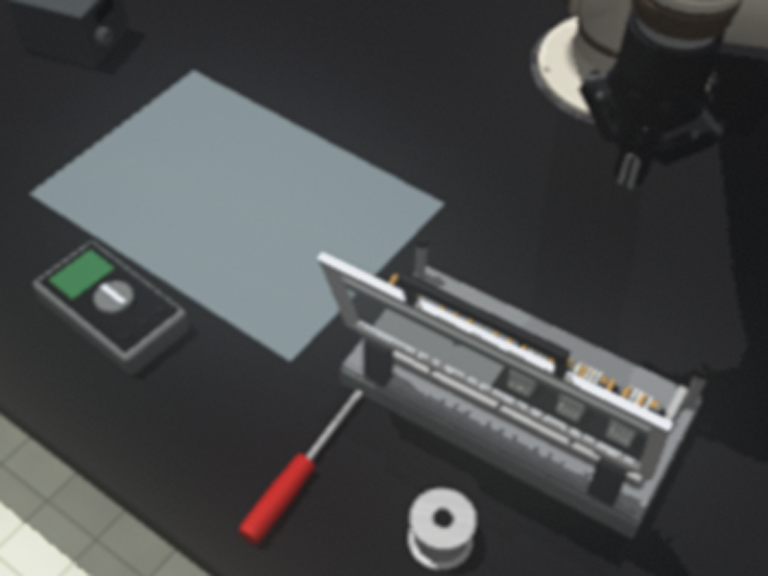

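Call:
{"op": "servo_tool", "data": {"steps": [{"x":10,"y":0,"z":10,"yaw":-10},{"x":20,"y":0,"z":20,"yaw":-20},{"x":40,"y":0,"z":35,"yaw":-30},{"x":60,"y":-2,"z":45,"yaw":-40},{"x":80,"y":-5,"z":45,"yaw":-50},{"x":100,"y":-8,"z":45,"yaw":-60},{"x":120,"y":-10,"z":45,"yaw":-70},{"x":130,"y":-14,"z":45,"yaw":-80},{"x":140,"y":-14,"z":42,"yaw":-89.8},{"x":140,"y":-14,"z":42,"yaw":-89.8},{"x":140,"y":-14,"z":42,"yaw":-89.8}], "grip": 32}}

```text
time: 70.35
ee_pos: [0.6112, 0.1873, 0.3385]
tcp_rot: [-178.6, 0.5, 95.1]
wrist_force: [-0.4, 0.4, -0.6]
opening: 0.032
```

Call:
{"op": "servo_tool", "data": {"steps": [{"x":25,"y":0,"z":2,"yaw":0},{"x":50,"y":0.5,"z":2,"yaw":0},{"x":70,"y":0.8,"z":2,"yaw":0},{"x":78.5,"y":0.8,"z":2,"yaw":0},{"x":78.5,"y":0.8,"z":2,"yaw":0}]}}

```text
time: 70.97
ee_pos: [0.6888, 0.1878, 0.3372]
tcp_rot: [-178.4, 0.6, 95.3]
wrist_force: [-0.5, 1.0, 1.1]
opening: 0.0322
```

Run:
```python
from h import *
o=get_obs();print(o['time'],o['ee_pos'],o['tcp_rot'],o['opening'],o['wrist_force'])
im,d,T=save('wrist','w17');X=cloud('wrist',d,T).reshape(-1,3)
m=(X[:,2]>.285)&(X[:,2]<.31)&(X[:,0]>.64)&(X[:,0]<.74)&(X[:,1]>.205)&(X[:,1]<.245);q=X[m];print(len(q),np.percentile(q,[2,50,98],axis=0).round(4))
shot('side','d17',(80,50,410,270),2.4)
```

```text
70.975 [0.68883146 0.18781246 0.33721493] [-178.42112769    0.55707254   95.25440182] 0.03216821407576549 [-0.45464944  0.95524985  1.06894609]
1737 [[0.6801 0.2059 0.289 ]
 [0.6863 0.2253 0.2933]
 [0.6928 0.2441 0.2952]]
```

View pics/d17.png

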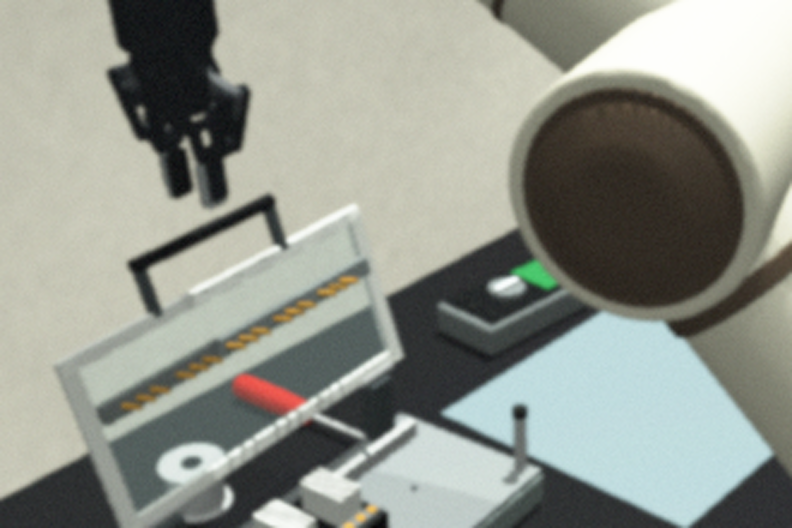

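View pics/w17.png

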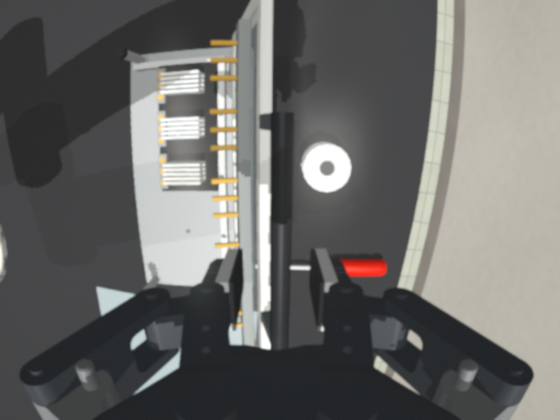

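Call:
{"op": "servo_tool", "data": {"steps": [{"x":0.7,"y":0,"z":-12,"yaw":0},{"x":0.7,"y":0,"z":-26,"yaw":0},{"x":0.7,"y":0,"z":-37,"yaw":0},{"x":0.7,"y":0,"z":-42,"yaw":0},{"x":0.7,"y":0,"z":-42,"yaw":0}]}}

```text
time: 71.7
ee_pos: [0.6889, 0.188, 0.2994]
tcp_rot: [-178.8, 0.5, 95.2]
wrist_force: [0.4, -0.3, -0.3]
opening: 0.0321
```

Call:
{"op": "servo_tool", "data": {"steps": [{"x":0,"y":0,"z":0,"yaw":0},{"x":0,"y":0,"z":0,"yaw":0},{"x":0,"y":0,"z":0,"yaw":0},{"x":0,"y":0,"z":0,"yaw":0}], "grip": 8, "grip_force": 40}}

```text
time: 72.2
ee_pos: [0.6891, 0.1881, 0.3006]
tcp_rot: [-178.9, 0.5, 95.2]
wrist_force: [0.4, -0.2, 5.6]
opening: 0.0104
```

Run:
```python
import numpy as np
c,s=np.cos(np.radians(4.85)),np.sin(np.radians(4.85))
def tab(a1,L):
    for a in L:
        dr=188*(np.cos(a1)-np.cos(a));print(round(a,3),round(dr*c,1),round(dr*s,1),round(188*(np.sin(a)-np.sin(a1)),1))
tab(1.845,[1.81,1.75,1.68,1.6,1.52,1.44,1.36,1.28,1.2,1.12,1.04])
```

```text
1.81 -6.3 -0.5 1.7
1.75 -17.3 -1.5 4.0
1.68 -30.3 -2.6 5.9
1.6 -45.3 -3.8 6.9
1.52 -60.2 -5.1 6.8
1.44 -75.2 -6.4 5.4
1.36 -89.9 -7.6 2.9
1.28 -104.4 -8.9 -0.9
1.2 -118.6 -10.1 -5.8
1.12 -132.3 -11.2 -11.8
1.04 -145.6 -12.4 -18.8
```

Call:
{"op": "servo_tool", "data": {"steps": [{"x":-6.3,"y":-0.5,"z":1.7,"yaw":0},{"x":-17.3,"y":-1.5,"z":4,"yaw":0},{"x":-30.3,"y":-2.6,"z":5.9,"yaw":0},{"x":-45.3,"y":-3.8,"z":6.9,"yaw":0},{"x":-60.2,"y":-5.1,"z":6.8,"yaw":0},{"x":-75.2,"y":-6.4,"z":5.4,"yaw":0},{"x":-75.2,"y":-6.4,"z":5.4,"yaw":0}]}}

```text
time: 73.08
ee_pos: [0.6128, 0.1817, 0.3075]
tcp_rot: [-179.0, 0.4, 95.3]
wrist_force: [-4.3, 0.6, 9.5]
opening: 0.0102
```

Run:
```python
from h import *
shot('side','d18',(80,50,410,270),2.4)
```

```text
(no output)
```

View pics/d18.png

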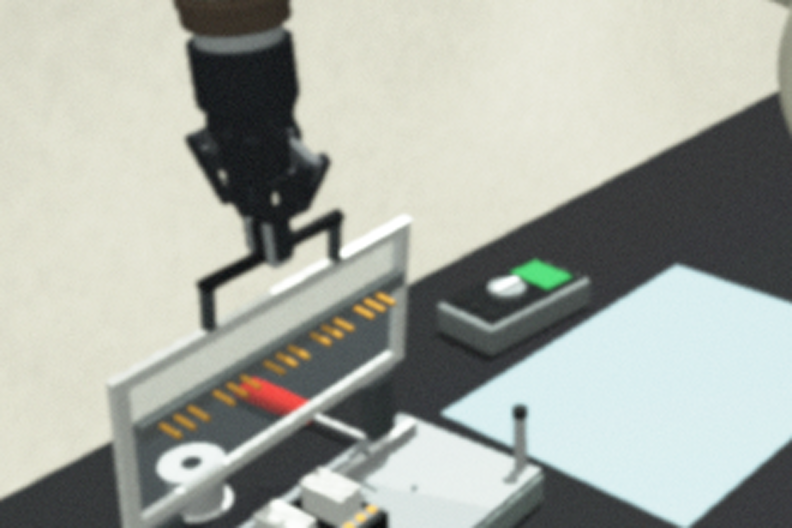

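```bash
cat > tab.py <<'E'
import numpy as np,sys
c,s=np.cos(np.radians(4.85)),np.sin(np.radians(4.85))
a1=float(sys.argv[1])
for a in map(float,sys.argv[2:]):
    dr=188*(np.cos(a1)-np.cos(a));print(round(a,3),round(dr*c,1),round(dr*s,1),round(188*(np.sin(a)-np.sin(a1)),1))
E
python3 tab.py 1.434 1.39 1.32 1.24 1.16 1.08 1.0
```

```text
1.39 -8.1 -0.7 -1.3
1.32 -20.9 -1.8 -4.1
1.24 -35.3 -3.0 -8.4
1.16 -49.3 -4.2 -13.9
1.08 -62.7 -5.3 -20.4
1.0 -75.7 -6.4 -28.0
```

Call:
{"op": "servo_tool", "data": {"steps": [{"x":-8.1,"y":-0.7,"z":-1.3,"yaw":0},{"x":-20.9,"y":-1.8,"z":-4.1,"yaw":0},{"x":-35.3,"y":-3,"z":-8.4,"yaw":0},{"x":-49.3,"y":-4.2,"z":-13.9,"yaw":0},{"x":-62.7,"y":-5.3,"z":-20.4,"yaw":0},{"x":-75.7,"y":-6.4,"z":-28,"yaw":0},{"x":-75.7,"y":-6.4,"z":-28,"yaw":0}]}}

```text
time: 74.0
ee_pos: [0.5362, 0.1752, 0.2791]
tcp_rot: [-178.8, 0.4, 95.3]
wrist_force: [-4.7, 0.1, 1.1]
opening: 0.0102
```

```bash
python3 tab.py 0.99 .95 .88 .80 .72 .64 .56 .48 .40 .34 .30
```

```text
0.95 -6.2 -0.5 -4.3
0.88 -16.6 -1.4 -12.3
0.8 -27.7 -2.4 -22.3
0.72 -38.0 -3.2 -33.2
0.64 -47.5 -4.0 -44.9
0.56 -55.9 -4.7 -57.3
0.48 -63.4 -5.4 -70.4
0.4 -69.8 -5.9 -84.0
0.34 -73.8 -6.3 -94.5
0.3 -76.2 -6.5 -101.6
```

Call:
{"op": "servo_tool", "data": {"steps": [{"x":-6.2,"y":-0.5,"z":-4.3,"yaw":0},{"x":-16.6,"y":-1.4,"z":-12.3,"yaw":0},{"x":-27.7,"y":-2.4,"z":-22.3,"yaw":0},{"x":-38,"y":-3.2,"z":-33.2,"yaw":0},{"x":-47.5,"y":-4,"z":-44.9,"yaw":0},{"x":-55.9,"y":-4.7,"z":-57.3,"yaw":0},{"x":-55.9,"y":-4.7,"z":-57.3,"yaw":0}]}}

```text
time: 74.88
ee_pos: [0.4799, 0.1705, 0.2209]
tcp_rot: [-178.7, 0.4, 95.3]
wrist_force: [-0.5, 1.2, -3.5]
opening: 0.0098
```

```bash
python3 tab.py 0.563 .52 .46 .40 .34 .29 .25 .2 .15 .1 .05 0
python3 - <<'E'
from h import *
shot('side','d19',(80,100,410,320),2.4)
E
```

```text
0.52 -4.2 -0.4 -6.9
0.46 -9.4 -0.8 -16.9
0.4 -14.1 -1.2 -27.1
0.34 -18.2 -1.5 -37.6
0.29 -21.1 -1.8 -46.6
0.25 -23.1 -2.0 -53.8
0.2 -25.2 -2.1 -63.0
0.15 -26.8 -2.3 -72.2
0.1 -28.0 -2.4 -81.6
0.05 -28.7 -2.4 -90.9
0.0 -28.9 -2.5 -100.3
```

View pics/d19.png

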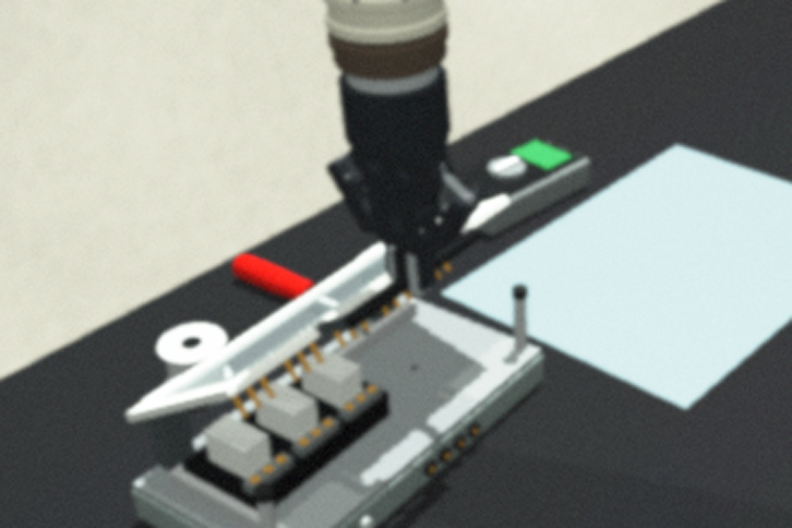

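Row is still tight. Lower on, slower.

Call:
{"op": "servo_tool", "data": {"steps": [{"x":-2,"y":-0.2,"z":-3.5,"yaw":0},{"x":-6.5,"y":-0.5,"z":-11,"yaw":0},{"x":-11,"y":-0.9,"z":-20,"yaw":0},{"x":-14.1,"y":-1.2,"z":-27.1,"yaw":0},{"x":-17,"y":-1.4,"z":-34.5,"yaw":0},{"x":-19.7,"y":-1.6,"z":-42,"yaw":0},{"x":-21.5,"y":-1.8,"z":-48,"yaw":0},{"x":-23.1,"y":-2,"z":-53.8,"yaw":0},{"x":-23.1,"y":-2,"z":-53.8,"yaw":0}]}}

```text
time: 76.05
ee_pos: [0.4568, 0.1686, 0.1665]
tcp_rot: [-178.7, 0.4, 95.3]
wrist_force: [3.8, 2.1, -5.1]
opening: 0.0104
```

Call:
{"op": "servo_tool", "data": {"steps": [{"x":-1,"y":-0.1,"z":-4,"yaw":0},{"x":-2,"y":-0.2,"z":-9,"yaw":0},{"x":-3,"y":-0.2,"z":-14,"yaw":0},{"x":-3.7,"y":-0.3,"z":-19,"yaw":0},{"x":-4.4,"y":-0.3,"z":-24,"yaw":0},{"x":-4.9,"y":-0.4,"z":-28,"yaw":0},{"x":-5.2,"y":-0.4,"z":-31,"yaw":0},{"x":-5.4,"y":-0.4,"z":-34,"yaw":0},{"x":-5.4,"y":-0.4,"z":-34,"yaw":0}]}}

```text
time: 77.18
ee_pos: [0.4514, 0.1681, 0.1322]
tcp_rot: [-178.7, 0.4, 95.3]
wrist_force: [4.0, 0.4, -1.6]
opening: 0.0101
```

Call:
{"op": "servo_tool", "data": {"steps": [{"x":-0.1,"y":0,"z":-2,"yaw":0},{"x":-0.2,"y":0,"z":-4,"yaw":0},{"x":-0.3,"y":0,"z":-6,"yaw":0},{"x":-0.4,"y":0,"z":-8,"yaw":0},{"x":-0.4,"y":0,"z":-9,"yaw":0},{"x":-0.4,"y":0,"z":-9,"yaw":0}]}}

```text
time: 77.92
ee_pos: [0.4511, 0.1681, 0.1232]
tcp_rot: [-178.7, 0.5, 95.3]
wrist_force: [4.9, -0.4, 1.7]
opening: 0.0102
```

Call:
{"op": "servo_tool", "data": {"steps": [{"x":0,"y":0,"z":-1,"yaw":0},{"x":0,"y":0,"z":-2,"yaw":0},{"x":0,"y":0,"z":-2,"yaw":0}]}}

```text
time: 78.3
ee_pos: [0.451, 0.1681, 0.121]
tcp_rot: [-178.6, 0.5, 95.3]
wrist_force: [5.2, 0.2, -0.5]
opening: 0.0105
```

Call:
{"op": "servo_tool", "data": {"steps": [{"x":0,"y":0,"z":-1,"yaw":0},{"x":0,"y":0,"z":-2,"yaw":0},{"x":0,"y":0,"z":-2,"yaw":0}]}}

```text
time: 78.68
ee_pos: [0.4511, 0.1682, 0.1202]
tcp_rot: [-178.7, 0.4, 95.3]
wrist_force: [0.7, -1.5, 11.2]
opening: 0.01
```

Call:
{"op": "servo_tool", "data": {"steps": [{"x":0,"y":0,"z":-1,"yaw":0},{"x":0,"y":0,"z":-2,"yaw":0},{"x":0,"y":0,"z":-2,"yaw":0}]}}

```text
time: 79.05
ee_pos: [0.4511, 0.1681, 0.1201]
tcp_rot: [-178.8, 0.4, 95.3]
wrist_force: [-2.6, -2.7, 17.8]
opening: 0.0102
```

Call:
{"op": "servo_tool", "data": {"steps": [{"x":0,"y":0,"z":0,"yaw":0},{"x":0,"y":0,"z":0,"yaw":0},{"x":0,"y":0,"z":0,"yaw":0},{"x":0,"y":0,"z":0,"yaw":0}], "grip": 30}}

```text
time: 79.55
ee_pos: [0.4509, 0.1681, 0.1198]
tcp_rot: [-178.7, 0.4, 95.3]
wrist_force: [1.0, -0.2, 0.4]
opening: 0.0302
```

Call:
{"op": "servo_tool", "data": {"steps": [{"x":0,"y":0,"z":5,"yaw":0},{"x":0,"y":0,"z":15,"yaw":0},{"x":0,"y":0,"z":35,"yaw":0},{"x":0,"y":0,"z":70,"yaw":0},{"x":-20,"y":-20,"z":120,"yaw":0},{"x":-40,"y":-60,"z":170,"yaw":0},{"x":-50,"y":-100,"z":200,"yaw":0},{"x":-50,"y":-100,"z":200,"yaw":0}]}}

```text
time: 80.55
ee_pos: [0.4008, 0.0664, 0.3236]
tcp_rot: [-179.1, 0.4, 95.1]
wrist_force: [-0.1, -0.3, -0.8]
opening: 0.0304
```

Run:
```python
from fit import *
o=get_obs();print(o['time'],o['ee_pos'],o['wrist_force'])
im,d,T=shot('side','d20',(80,120,410,340),2.4)
X=cloud('side',d).reshape(-1,3);F=X.copy();F[:,:2]=(X[:,:2]-C)@Rf.T;F*=1000
# bar (front, dark) and plate frame heights
m=(F[:,0]<-148)&(F[:,0]>-170)&(abs(F[:,1]+145)<60)&(F[:,2]>80)&(F[:,2]<150);print('bar',m.sum(),np.percentile(F[m],[5,50,95],axis=0).round(1))
for a,b in ((-120,-105),(-20,20)):
    m=(F[:,0]>a)&(F[:,0]<b)&(F[:,1]>-300)&(F[:,1]<10)&(F[:,2]>98)&(F[:,2]<150);print('plate',a,m.sum(),np.percentile(F[m,2],[10,50,90]).round(1))
shot('scene','s20',(120,100,440,340),2.4);shot('wrist','w20')
```

```text
80.55 [0.40076328 0.0664359  0.32355168] [-0.06236344 -0.29751532 -0.78157169]
bar 320 [[-162.3 -197.1  105.6]
 [-159.6 -140.7  111.8]
 [-153.2  -90.9  114.9]]
plate -120 912 [106.6 111.1 112.8]
plate -20 1761 [108.2 109.7 111.3]
```

View pics/d20.png

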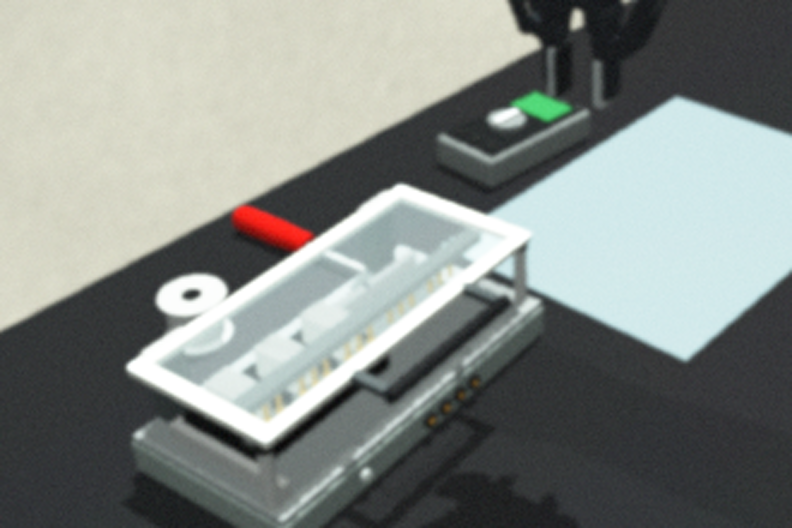

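View pics/s20.png

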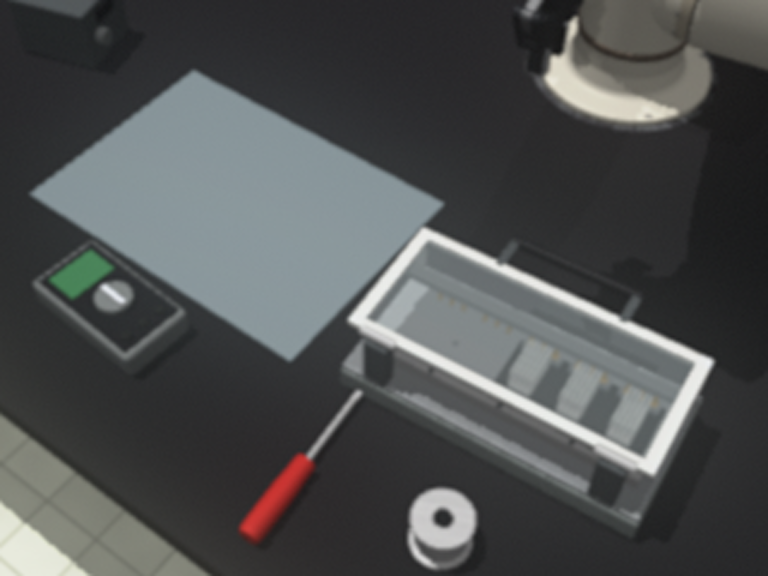

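View pics/w20.png

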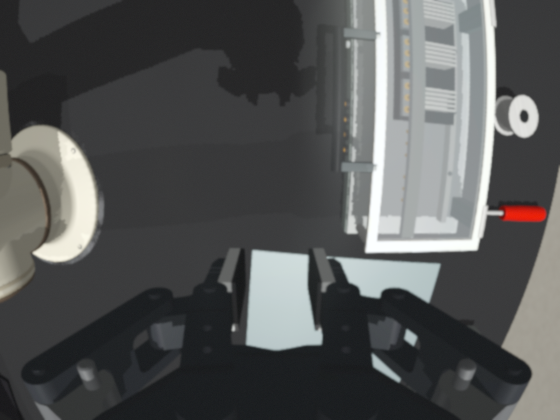

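Call:
{"op": "servo_tool", "data": {"steps": [{"x":0,"y":40,"z":20,"yaw":0},{"x":10,"y":80,"z":20,"yaw":0},{"x":30,"y":100,"z":20,"yaw":0},{"x":60,"y":110,"z":20,"yaw":0},{"x":60,"y":110,"z":20,"yaw":0}]}}

```text
time: 81.32
ee_pos: [0.4618, 0.18, 0.3367]
tcp_rot: [-178.5, 0.5, 95.4]
wrist_force: [0.1, -0.5, 0.4]
opening: 0.0302
```

Run:
```python
from fit import *
o=get_obs();im,d,T=save('wrist','w21');print(o['time'],o['ee_pos'])
s=im[:,:,::-1].copy()
# expected case outline at top of case z=.064
for i in range(3):
    f=np.array([[0,-54*i],[0,-54*(i+1)],[-76,-54*(i+1)],[-76,-54*i]])/1000
    w=f@Rf+C;p=proj('wrist',np.c_[w,np.full(4,.064)],T)
    print(p.round().tolist());cv2.polylines(s,[np.round(p).astype(np.int32)],True,(0,0,255),1)
u0,v0,u1,v1=300,20,540,220
cv2.imwrite('pics/w21z.png',cv2.resize(np.vstack([im[v0:v1,u0:u1,::-1]]),None,fx=3,fy=3,interpolation=cv2.INTER_CUBIC));cv2.imwrite('pics/w21o.png',s)
```

```text
81.325 [0.46183722 0.17997179 0.33665277]
[[401.0, 77.0], [400.0, 120.0], [341.0, 116.0], [342.0, 72.0]]
[[400.0, 120.0], [398.0, 163.0], [340.0, 160.0], [341.0, 116.0]]
[[398.0, 163.0], [394.0, 204.0], [337.0, 203.0], [340.0, 160.0]]
```

View pics/w21o.png

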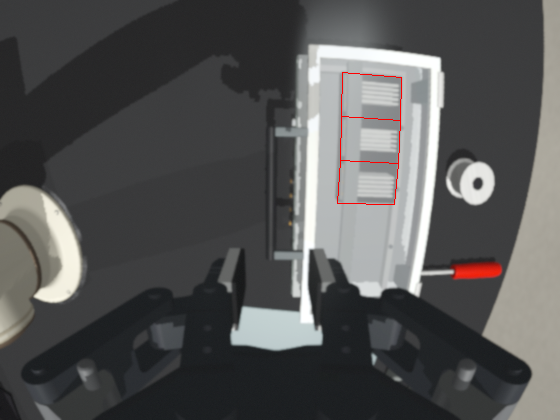

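View pics/w21z.png

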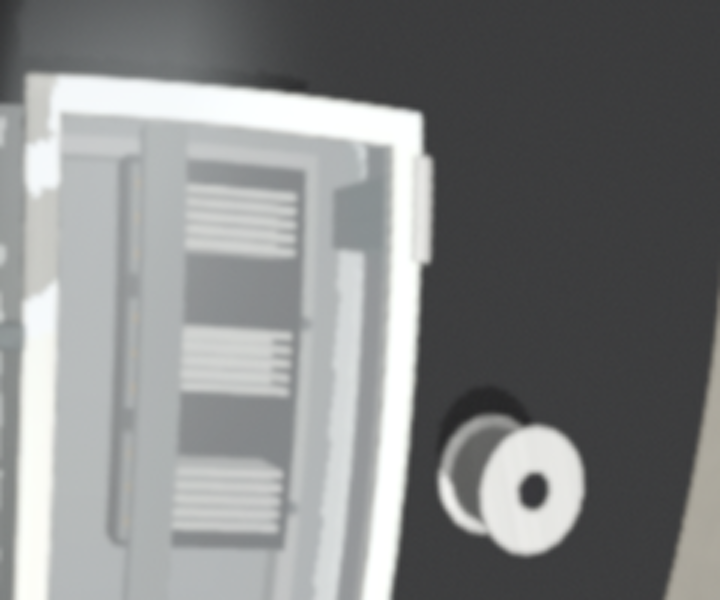

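The overlay shows the three cases filling the expected slots exactly. They sit in one straight row against the fences, with no gaps visible. The cover is shut and the arm is clear of everything, so I'm handing in.

```bash
python3 -c "
from workcell import *
print(job_done())"
```

```text
the job is handed in; nothing more can be done
None
```

The cover is open-and-shut done and all three power units are loaded. They stand in one tight row along the rear fence from the left rear corner, heat sinks up and terminals to the front. The cover rests on its front posts. I handed in at about 81 s of the 210 s allowed.

**Seating:** I pushed each unit home while gripped, then again with closed fingers against the rear fence and sideways. Every push ended on a solid stop at about 8–18 N, at the expected positions to within about 1 mm.

**Two things that went wrong:**
- **Unit 1 was knocked:** The first unit was knocked about 4 cm forward after I had seated it, and I missed this in the next picture.
- **Unit 2 came down on it:** As I lowered the second unit, it landed on the first one's edge. The wrist force reached at least 75 N, below the 120 N limit. I put the second unit back on the mat, re-seated the first, then carried on. The contact seemed to be unit on unit, not the gripper body.

**Last checks:**
- **Row:** Before closing the cover, the case fronts were flush within about 1 mm, and the row measured about 161 mm against 162 mm expected. Through the closed cover the cases fill the expected outlines with no visible gaps. That final look was by picture only.
- **Cover:** It reads level at 110–111 mm, and the bar centre is at about 108 mm. It settled at about 18 N, and the arm ended clear of everything.
- **Other items:** The meter, screwdriver and solder reel appear where they started, and the mat is empty.

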